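# Snap a copper tube into a pipe clip

## Task

Lift the plain 22 mm copper tube (the one without collars, not the thin one) out of the divided bin, lay it across the pair of wooden V rests and let go, so that you can take it again near one end. Then lay it, centred lengthwise, along the mouth of the spring pipe clip and press it down until it snaps fully home, without leaning hard on it. Leave the two other tubes in their lanes and everything else on the bench where it is.

Things in the scene. Friction and masses are not known exactly. Their poses are not given: they have to be found in the camera images.
- tube: the plain copper tube to be mounted: 22 mm in diameter over its whole length, 160 mm long, about 0.1 kg. At the start it lies in one of the three lanes of the bin (which one varies) and can roll 4 mm either way. Origin at its centre, on its axis; x along its axis (its ends are alike; y and z turn as it rolls)
- bin: fixed grey plastic bin, 186 mm (x) by 250 mm (y), walls 60 mm tall and 5 mm thick; origin under its centre, x along the lanes. Three lanes at y = -70, 0 and +70 mm hold one tube each: at both ends of the bin, from 30 to 88 mm from the middle, they are troughs 30 mm wide between ribs 54 mm high, floor at 20 mm, so a 22 mm tube's axis is at 31 mm
- bin_bay (a point): centre of the hand bay, the open space across the middle of the bin (60 mm along the tubes, over the bin's full width), 31 mm above the bench. It has no ribs and its floor is at 5 mm: only here can fingers go down on both sides of a tube, so tubes are taken by their middle
- tube_thin: copper tube lying in another lane of the bin: 15 mm thick, 160 mm long; to be left in its lane. Origin at its centre, x along it
- tube_collar: copper tube lying in another lane of the bin: 22 mm thick, 160 mm long, with a 28 mm thick collar (coupling, 26 mm long) at either end; to be left in its lane. Origin at its centre, x along it
- rests: fixed wooden stand: plank 110 mm (x) by 60 mm, 12 mm thick, carrying two upright V blocks, each 10 mm thick, at x = -33 and +33 mm, reaching 50 mm high and 25 mm to either side. Origin under its centre; a tube lies along x in the two Vs. Fingers can go between the blocks (56 mm clear) or outside them
- rest_seat (a point): point on the rests where the centre of a 22 mm tube lies when it rests in both Vs (45 mm above the bench); axes as the rests
- clip: fixed spring pipe clip on a plywood board, 130 mm (x) by 100 mm by 12 mm; the clip is 50 mm long along x and 33 mm wide. Origin under its centre; the tube is to lie along x. Two steel spring jaws carry round 6 mm lips along x, 12 mm either side of the middle, lip axes 46 mm and tops 49 mm above the bench. The clip must not be loaded with over 40 N
- clip_mouth (a point): centre of a 22 mm tube that lies on the two lips, not yet pressed (53 mm above the bench, 14 to 15 mm above home). Pressed straight down over its middle the lips spread (a peak of 10 to 18 N, within the first 9 mm), let it past and close over it; it then stops on a firm saddle with its top 49 mm above the bench, level with the lips. The shut fingers can press on its top
- clip_seat (a point): point in the clip where the centre of a 22 mm tube lies when it is fully home (38 mm above the bench); axes as the clip
- elbow: loose copper elbow lying on the bench, legs about 40 mm, 22 to 28 mm thick; leave alone. Origin at its corner
- tee: loose copper tee lying on the bench, about 84 mm by 56 mm, 24 mm thick; leave alone. Origin where its axes cross
- spool: solder spool standing on the bench, 56 mm across, 40 mm tall; leave alone. Origin under its centre
- flux_tin: round steel tin on the bench, 64 mm across, 45 mm tall; leave alone. Origin under its centre
Mind the look-alikes: they are no part of the job. What is shaped like the tube but yellow is not meant.

How it is judged (in metres and radians):
On the way, in this order (a step that is already met when the one before it is completed fails the run):
1. the plain tube has been laid in both V rests and let go (x of tube in the frame of rest_seat between -0.02 and 0.02 m and y of tube in the frame of rest_seat between -0.005 and 0.005 m and z of tube in the frame of rest_seat between -0.005 and 0.005 m and angle between the x axis of tube and the x axis of rests, either way round below 0.1 rad and contact force between the fingers and tube below 0.1 N and linear speed of tube below 0.02 m/s), for 0.2 s.
2. the plain tube is snapped home in the clip (x of tube in the frame of clip_seat between -0.01 and 0.01 m and y of tube in the frame of clip_seat between -0.003 and 0.003 m and z of tube in the frame of clip_seat between -0.0025 and 0.0025 m and angle between the x axis of tube and the x axis of clip, either way round below 0.06 rad and contact force between the fingers and tube below 0.1 N and linear speed of tube below 0.02 m/s), for 0.2 s.
At the end, for the whole second after the job is handed in: The plain tube lies fully home in the clip: its centre within 10 mm of the clip's middle lengthwise, 3 mm sideways and 2.5 mm in height of the home point, along the clip within 0.06 rad, let go and at rest; the other two tubes, elbow, tee, spool and tin are within 30 mm of where they were (all of step 2 and distance of each of tube_thin, tube_collar, elbow, tee, spool, flux_tin from where it was at the start of the episode below 0.03 m); the robot touches nothing.
It fails at once if one of the other tubes, the elbow, tee, spool or tin moved by more than 30 mm (distance of any of tube_thin, tube_collar, elbow, tee, spool, flux_tin from where it was at the start of the episode above 0.03 m).
It fails at once if the clip loaded with more than 40 N (contact force between clip and anything else above 40 N).
It also fails if it takes over 61 s, if anything falls off the work surface, if the arm or the gripper's body presses on something with over 40 N, if the wrist force passes 120 N, or if a joint passes its speed limit or range.

## Robot

A 7-joint arm with a two-finger parallel gripper is mounted at the origin on the work surface. World frame = base frame: x ahead of the robot, y to its left, z up, the work surface at z = 0. Lengths are in mm, angles in rad, forces in N, time in s.
With the tool pointing down it reaches from about 400 to 875 mm from the base axis. Payload 6.5 kg.
Tool frame: the origin (TCP) lies on the centre line of the jaws, within the pads' length; the fingertips stand 25 mm ahead of it and the grasp point (between the pads) lies 6 mm ahead of it; y points along the fingers, z is the direction in which the jaws open and shut, and the axes are right-handed (so a half turn about y gives the same grasp; the last joint's range is limited). The gripper opens to 88 mm and grips with 3 to 60 N. Pads are 18 mm wide; open, the fingers measure 123 mm over their backs; the gripper's body (75 mm by 187 mm) begins 45 mm behind the grasp point.
Start: joints at [1.18, 0.536, -0.004, 1.538, 0.003, 1.067, -0.071], TCP at [207.423, -616.008, 225.616] pointing down, gripper open.
Joint ranges: [-2.7, 2.7], [-0.37, 2.16], [-1.27, 1.26], [0.24, 2.4], [-1.31, 4.45], [0.19, 1.91], [-2.76, 2.76]. Speed limits (rad/s): [2.39, 2.39, 3.14, 3.14, 3.14, 3.14, 3.14].

## Interface

Orientations are given as a rotation vector (axis times angle).
In Python, from rig import get_state, read_camera, close_job gives the robot as it stands.
- The arm moves only by the shell command python3 -m pendant 'ROWS' [FORCE]. ROWS is JSON, a list of rows, each an object of numbers: "hand": the opening, from 0 (shut) to 1 (fully open); "x", "y", "z": the shift along the tool's x, y, z in cm; "spin": the turn about the tool's y in rad. A call has 1 to 5 rows; each row is the pose to reach, as a shift and turn from the pose commanded when the call began, along the tool's axes at that moment; what a row does not reach only later rows make up. A row lasts 1/10 s, in which the tool goes at most 50 mm and 8.59 degrees, less where a joint would pass 70% of its speed; a pose out of reach is approached as far as the arm can. A call with a gripper value outside its range is refused whole. The fingers move at their own pace and stop on an object; FORCE is the grip in N (left out, the last holds). Time passes only in rows, so rows that repeat a pose let the fingers close. It gives the time, the measured TCP pose, the force and the opening at its end, in the units of the state.
- get_state(): the state, without advancing time (a new reading comes with each control period).
- read_camera(name): name is "scene" or "top" or "wrist"; returns a dict with "img" (480x640x3 uint8, red, green, blue), "fov_y" (degrees; the focal length in pixels is half the picture's height over the tangent of half this angle, whatever the lens; pixels are square), "cx", "cy" (the principal point, pixels), "R" (3x3) and "t" (3): a world point X has camera coordinates R X + t; the wrist camera has in their place "tool_from_camera" (4x4, takes a point from camera to tool coordinates, whose origin is the TCP and whose axes are the tool frame's). Camera axes: x right, y down, z forward; pixel columns grow to the right and rows downward; lengths in mm; the calibration is good to about 2 mm. A picture is of the moment at which its call begins: read the wrist's pose just before it. There is no depth.
- close_job(): hands the job in, once; it reports no verdict.
The state is a dict: "time_s": time; "joints": joint angles; "joint_velocities": joint speeds; "tau": joint torques, N m; "ee_pos": TCP position; "tcp_rot": TCP orientation; "ft_force": force on the tool from outside, world axes, zero at the start; "ft_torque": the same for the moment, N m; "width": opening from 0.0 (shut) to 1.0 (fully open).
Only numpy, scipy, OpenCV 4.12 (cv2) and the standard library are available. Lean on these libraries where they do the work, as an engineer would, in place of code of your own. Each camera call takes 0.05 s, during which the arm holds its last target.

## Working session

There is one attempt and no reset: what is moved stays moved. The work goes in short steps, Python scripts to look and compute and a shell command to move; the robot and the scene stay as the last step left them, time stands still between calls to the robot, and variables do not carry over. Pictures are saved under pics/ and viewed, and the job is handed in when it is done.

```bash
mkdir -p pics; ls
python3 - <<'E'
from rig import *
import cv2
s=get_state();print(s)
for n in("scene","top","wrist"):
    c=read_camera(n);cv2.imwrite(f"pics/{n}0.png",c["img"][:,:,::-1])
    print(n,{k:v for k,v in c.items() if k!="img"})
E
```

```text
pics
{'time_s': 0.0, 'joints': array([ 1.17979314,  0.53716281, -0.00441057,  1.53885357,  0.00260518,
        1.06727379, -0.07120017]), 'joint_velocities': array([-0.00062496,  0.0027649 ,  0.00039275, -0.00207379, -0.00018112,
       -0.00072947, -0.00162449]), 'tau': array([-6.31138646e-04, -5.70988655e+01,  9.90238711e-01, -2.51605207e+01,
       -5.63249190e-02,  1.80105062e-02,  1.75831728e-04]), 'ee_pos': array([ 207.19600892, -615.43578108,  224.74915407]), 'tcp_rot': array([-0.33568428,  2.04755807, -2.04415692]), 'ft_force': array([-0.53790395, -0.13633035, -0.86904493]), 'ft_torque': array([ 0.0023789 , -0.03325575,  0.00751683]), 'width': 1.0032842051100064}
scene {'fov_y': 47.85226280953581, 'cx': 319.5361613891832, 'cy': 247.9228167572117, 'R': array([[-0.84647274,  0.5324185 , -0.00380066],
       [ 0.44654473,  0.7060214 , -0.54966498],
       [-0.28996846, -0.46697358, -0.83537654]]), 't': array([ 424.44973023, -240.49152587, 1250.96470197])}
top {'fov_y': 57.83977259213018, 'cx': 323.05406409218887, 'cy': 242.5927075614058, 'R': array([[-0.01608773, -0.99986521,  0.00327675],
       [-0.99681971,  0.01578274, -0.07811125],
       [ 0.078049  , -0.00452296, -0.99693926]]), 't': array([ 45.54908714, 525.46060014, 763.09959481])}
wrist {'fov_y': 58.63995425419166, 'cx': 323.79271257271074, 'cy': 237.96151427064044, 'tool_from_camera': array([[ 6.18975153e-05,  9.64824889e-01,  2.62893380e-01,
        -6.83229511e+01],
       [ 1.08365032e-03, -2.62893291e-01,  9.64824307e-01,
        -1.59664444e+02],
       [ 9.99999411e-01,  2.25164267e-04, -1.06180524e-03,
         3.95307713e-01],
       [ 0.00000000e+00,  0.00000000e+00,  0.00000000e+00,
         1.00000000e+00]])}
```

View pics/top0.png

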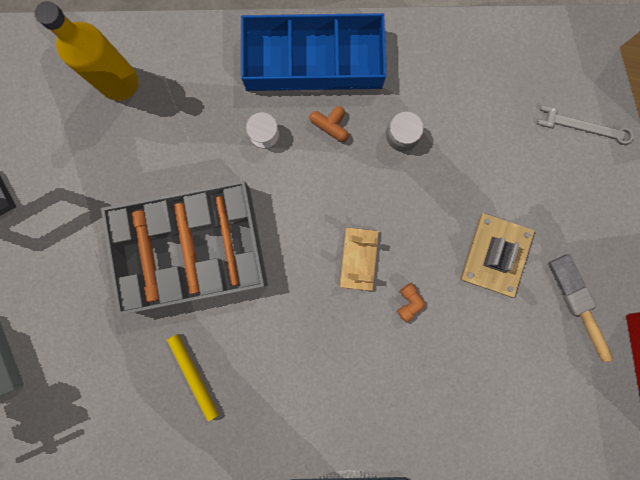

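View pics/scene0.png

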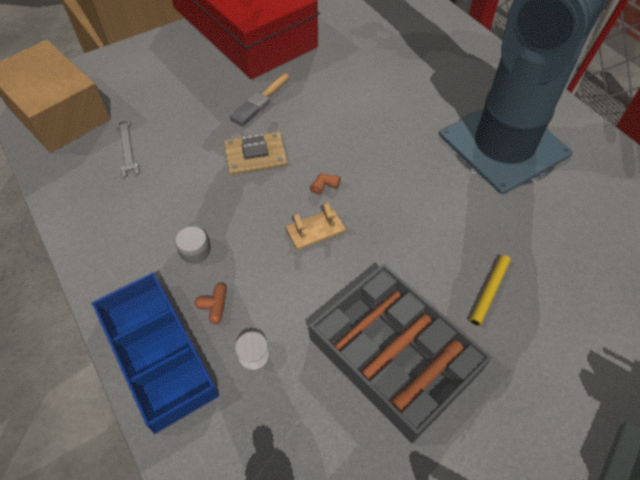

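View pics/wrist0.png

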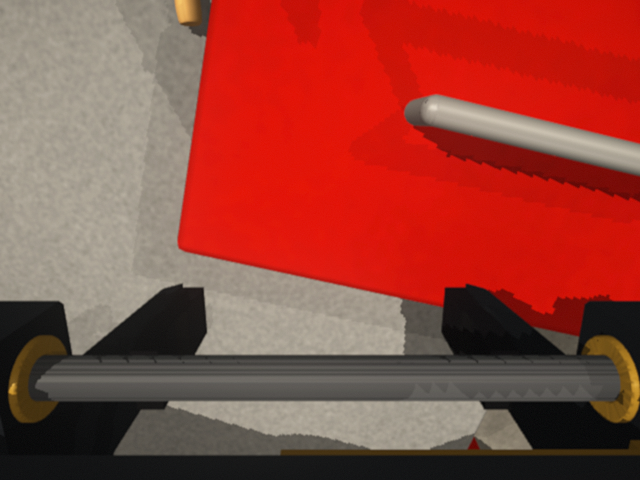

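Candidates in the top view are the left tube (145,255), the middle tube (187,248), the right thin tube (227,240) and the yellow rod (192,377). I choose the middle one, which has uniform thickness and looks 22 mm, and will check it in a crop.

```bash
cat > h.py <<'E'
import numpy as np, cv2
from rig import *
from scipy.spatial.transform import Rotation as Ro
def K(c):
    f=240/np.tan(np.radians(c["fov_y"]/2)); return f
def pose(s): 
    return Ro.from_rotvec(s["tcp_rot"]).as_matrix(), np.array(s["ee_pos"])
def ext(c,s=None):
    "returns cam->world rot and centre"
    if "R" in c: return c["R"].T, -c["R"].T@c["t"]
    R,p=pose(s); T=c["tool_from_camera"]; return R@T[:3,:3], R@T[:3,3]+p
def cast(c,px,z,s=None):
    A,o=ext(c,s); f=K(c); px=np.atleast_2d(px).astype(float)
    d=np.c_[(px[:,0]-c["cx"])/f,(px[:,1]-c["cy"])/f,np.ones(len(px))]@A.T
    return o+d*((z-o[2])/d[:,2])[:,None]
def proj(c,X,s=None):
    A,o=ext(c,s); q=(np.atleast_2d(X)-o)@A; f=K(c)
    return np.c_[f*q[:,0]/q[:,2]+c["cx"],f*q[:,1]/q[:,2]+c["cy"]]
def comps(mask,amin=150):
    n,l,st,ce=cv2.connectedComponentsWithStats(mask.astype(np.uint8))
    return [(l==i) for i in range(1,n) if st[i,4]>amin]
def axis(m):
    ys,xs=np.nonzero(m); P=np.c_[xs,ys].astype(np.float32); return cv2.minAreaRect(P)
def hsv(c): return cv2.cvtColor(c["img"],cv2.COLOR_RGB2HSV)
E
python3 - <<'E'
from h import *
c=read_camera("top"); im=c["img"]
cv2.imwrite("pics/bin_crop.png",cv2.resize(im[170:430,90:280],None,fx=3,fy=2.3*1.0,interpolation=cv2.INTER_CUBIC)[:,:,::-1])
cv2.imwrite("pics/rc_crop.png",cv2.resize(im[205:330,330:550],None,fx=3.6,fy=3.6,interpolation=cv2.INTER_CUBIC)[:,:,::-1])
H=hsv(c); m=(H[:,:,0]<16)&(H[:,:,1]>130)&(H[:,:,2]>60)
for q in comps(m):
    r=axis(q); print(q.sum(),r)
    b=cv2.boxPoints(r); 
    z=31
    W=cast(c,b,z)[:,:2]; print(np.round(W,1).tolist(), np.round(W.mean(0),1),"sides",np.round([np.linalg.norm(W[0]-W[1]),np.linalg.norm(W[1]-W[2])],1))
E
```

```text
699 ((329.2698669433594, 125.94132995605469), (35.26332092285156, 34.711002349853516), 77.7352294921875)
[[763.6, 59.8], [776.5, -2.3], [712.1, -14.6], [699.4, 47.1]] [737.9  22.5] sides [63.4 65.6]
707 ((226.58387756347656, 240.30870056152344), (90.25251770019531, 8.45755386352539), 79.99201965332031)
[[611.1, 230.3], [613.5, 215.4], [454.3, 187.5], [452.0, 202.1]] [532.7 208.8] sides [ 15.1 161.6]
1000 ((187.31040954589844, 247.59231567382812), (91.41107940673828, 12.80218505859375), 79.99201965332031)
[[599.4, 304.5], [603.1, 282.0], [442.3, 252.7], [438.7, 274.9]] [520.9 278.5] sides [ 22.8 163.5]
1133 ((145.62290954589844, 255.55038452148438), (91.409423828125, 14.840654373168945), 80.27242279052734)
[[586.0, 380.2], [590.1, 354.2], [429.7, 324.5], [425.7, 350.1]] [507.9 352.2] sides [ 26.4 163.2]
555 ((408.0164794921875, 302.05615234375), (27.74146842956543, 30.62030029296875), 47.121097564697266)
[[418.0, -74.4], [453.9, -115.1], [417.7, -147.2], [382.1, -106.5]] [ 417.9 -110.8] sides [54.3 48.4]
597 ((632.4999389648438, 353.9999694824219), (81.99998474121094, 12.999998092651367), 90.0)
[[392.5, -494.3], [392.1, -517.2], [251.3, -506.9], [251.7, -484.3]] [ 321.9 -500.7] sides [ 22.9 141.2]
```

View pics/bin_crop.png

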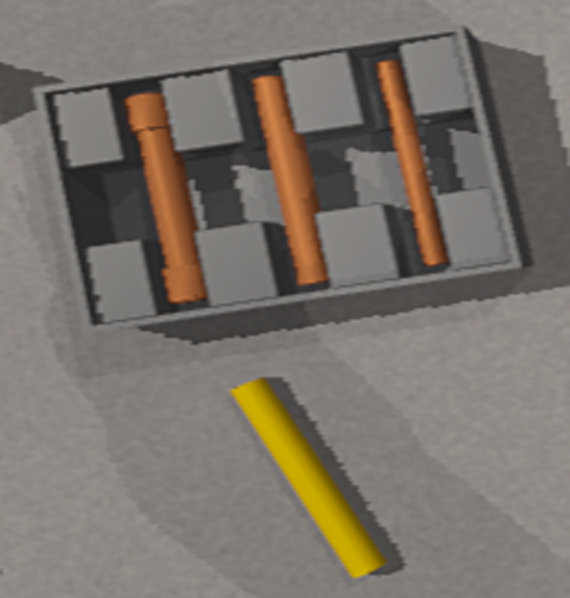

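View pics/rc_crop.png

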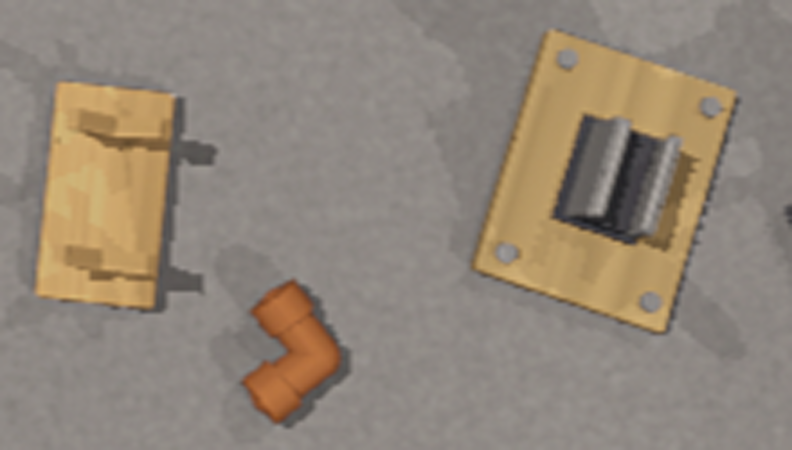

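The crop confirms it. The left tube has collars at both ends, the right one is about 15 mm thick, and the middle one is plain and measures 22.8 mm. Next I'll measure the rests and clip.

Run:
```python
from h import *
for n in("top","scene"):
    c=read_camera(n); H=hsv(c); m=(H[:,:,0]>=12)&(H[:,:,0]<27)&(H[:,:,1]>75)&(H[:,:,1]<200)&(H[:,:,2]>70)
    m=cv2.morphologyEx(m.astype(np.uint8),cv2.MORPH_CLOSE,np.ones((5,5)))
    for q in comps(m,400):
        ys,xs=np.nonzero(q)
        W=cast(c,np.c_[xs,ys],12)[:,:2].astype(np.float32)
        r=cv2.minAreaRect(W)
        if r[1][0]<150: print(n,q.sum(),np.round([xs.mean(),ys.mean()],0),np.round(r[0],1),np.round(r[1],1),np.round(r[2],2)); 
c=read_camera("top"); H=hsv(c)
# jaw region: dark/grey inside board
g=cv2.cvtColor(c["img"],cv2.COLOR_RGB2GRAY)
cv2.imwrite("pics/clipzoom.png",cv2.resize(c["img"][225:285,470:545],None,fx=9,fy=9,interpolation=cv2.INTER_CUBIC)[:,:,::-1])
```

```text
top 897 [633.  65.] [ 838.1 -545.6] [ 36.  164.1] 85.82
top 545 [330. 122.] [747.9  24. ] [59.6 59.9] 8.5
top 3145 [496. 255.] [ 499.7 -280.1] [102.4 130.4] 70.14
top 2031 [359. 259.] [496.5 -27.5] [ 61.1 110.3] 82.88
top 457 [411. 302.] [ 416.9 -114.5] [45.5 53.5] 43.31
top 636 [596. 336.] [ 350.1 -450.4] [95.4 22. ] 23.66
scene 1481 [255. 155.] [ 501.6 -273.9] [106.5 129.5] 70.25
scene 1504 [315. 227.] [496.6 -31.1] [ 83.4 111.3] 82.61
```

View pics/clipzoom.png

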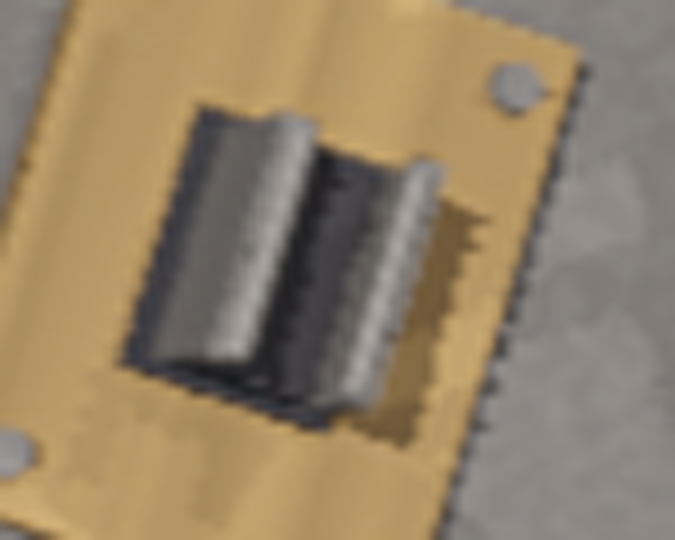

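```bash
cat > go.py <<'E'
import sys
from h import *
# go.py X Y Z yawdeg : shift from current pose in tool axes (cm) and spin, tool x along yaw (mod 180)
def plan(X,Y,Z,yaw,s=None):
    s=s or get_state(); R,p=pose(s)
    d=R.T@(np.array([X,Y,Z])-p)/10
    cy=np.degrees(np.arctan2(R[1,0],R[0,0]))
    dy=(yaw-cy+90)%180-90
    print("t",round(s["time_s"],2),"pos",p.round(1),"yaw",round(cy,2),"down",R[:,1].round(3),"w",round(float(s["width"]),3),"F",np.round(s["ft_force"],1),"j",np.round(s["joints"],2))
    print("shift x,y,z cm",d.round(2),"spin",round(-np.radians(dy),3),"or other",round(-np.radians(dy)+np.pi*np.sign(dy),3))
if __name__=="__main__": plan(*map(float,sys.argv[1:5]))
E
python3 go.py 520.9 278.5 225 10.3
python3 -c "
from h import *
print(pose(get_state())[0].round(3))"
```

```text
t 0.35 pos [ 207.3 -615.9  225.4] yaw -161.39 down [-0.  0. -1.] w 0.999 F [ 0.5 -0.5  0. ] j [ 1.18  0.54 -0.    1.54  0.    1.07 -0.07]
shift x,y,z cm [-5.826e+01  7.000e-02 -7.475e+01] spin 0.145 or other -2.997
[[-0.948 -0.     0.319]
 [-0.319  0.    -0.948]
 [ 0.    -1.    -0.   ]]
```

```bash
python3 -m pendant '[{"hand":0.55,"x":-2,"y":-2,"z":0},{"hand":0.55,"x":-6,"y":-4,"z":-1},{"hand":0.55,"x":-10,"y":-5,"z":-2.5},{"hand":0.55,"x":-14,"y":-5,"z":-4},{"hand":0.55,"x":-18,"y":-5,"z":-6}]' 20; python3 go.py 520.9 278.5 225 10.3
```

```text
t 0.35 pos [ 207.3 -615.9  225.4] yaw -161.39 down [-0.  0. -1.] w 0.999 F [ 0.5 -0.5  0. ] j [ 1.18  0.54 -0.    1.54  0.    1.07 -0.07]
shift x,y,z cm [-5.826e+01  7.000e-02 -7.475e+01] spin 0.145 or other -2.997$[0]: bad value
```

```bash
python3 -m pendant '[{"hand":0.55,"x":-2,"y":-2,"z":0,"spin":0},{"hand":0.55,"x":-6,"y":-4,"z":-1,"spin":0},{"hand":0.55,"x":-10,"y":-5,"z":-2.5,"spin":0},{"hand":0.55,"x":-14,"y":-5,"z":-4,"spin":0},{"hand":0.55,"x":-18,"y":-5,"z":-6,"spin":0}]' 20; python3 go.py 520.9 278.5 225 10.3
```

```text
time_s: 0.85
ee_pos: [360.2, -501.0, 276.1]
tcp_rot: [-0.334, 2.044, -2.047]
ft_force: [0.5, -0.5, -0.3]
width: 0.573
t 0.85 pos [ 360.2 -501.   276.1] yaw -161.41 down [ 0.001 -0.001 -1.   ] w 0.573 F [ 0.5 -0.5 -0.3] j [ 0.91  0.43 -0.05  1.57  0.02  1.13 -0.39]
shift x,y,z cm [-40.07   5.04 -68.77] spin 0.145 or other -2.997
```

```bash
python3 -m pendant '[{"hand":0.55,"x":-3,"y":0,"z":-3,"spin":0},{"hand":0.55,"x":-6.2,"y":0,"z":-6.2,"spin":0},{"hand":0.55,"x":-9.4,"y":0,"z":-9.4,"spin":0},{"hand":0.55,"x":-12.6,"y":0,"z":-12.6,"spin":0},{"hand":0.55,"x":-15.8,"y":0,"z":-15.8,"spin":0}]'
python3 -m pendant '[{"hand":0.55,"x":-3,"y":0,"z":-3.6,"spin":0},{"hand":0.55,"x":-6,"y":0,"z":-7.2,"spin":0},{"hand":0.55,"x":-9,"y":0,"z":-10.8,"spin":0},{"hand":0.55,"x":-12,"y":0,"z":-14.6,"spin":0},{"hand":0.55,"x":-15,"y":0,"z":-18.4,"spin":0}]'
python3 go.py 520.9 278.5 190 10.3
python3 - <<'E'
from h import *
s=get_state();c=read_camera("wrist");cv2.imwrite("pics/w_mid.png",c["img"][:,:,::-1])
E
```

```text
time_s: 1.35
ee_pos: [458.7, -299.8, 275.8]
tcp_rot: [-0.335, 2.045, -2.046]
ft_force: [1.0, 0.2, 0.5]
width: 0.549
time_s: 1.85
ee_pos: [542.0, -77.6, 275.9]
tcp_rot: [-0.334, 2.045, -2.046]
ft_force: [-0.6, -1.3, -0.2]
width: 0.552
t 1.85 pos [542.  -77.6 275.9] yaw -161.41 down [ 0. -0. -1.] w 0.552 F [-0.6 -1.3 -0.2] j [ 0.27  0.32 -0.26  1.75  0.09  1.08 -1.27]
shift x,y,z cm [ -9.35   8.58 -34.43] spin 0.145 or other -2.997
```

View pics/w_mid.png

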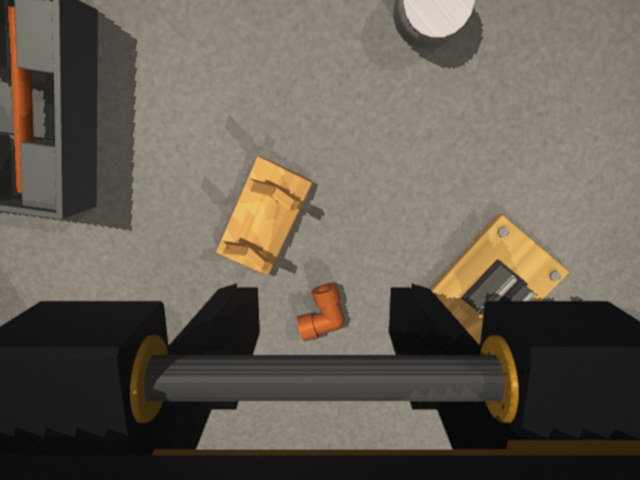

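```bash
python3 - <<'E'
from h import *
s=get_state();c=read_camera("wrist");H=hsv(c)
m=(H[:,:,0]>=12)&(H[:,:,0]<27)&(H[:,:,1]>75)&(H[:,:,2]>70)
m[300:]=0
m=cv2.morphologyEx(m.astype(np.uint8),cv2.MORPH_CLOSE,np.ones((5,5)))
for q in comps(m,2500):
    ys,xs=np.nonzero(q); W=cast(c,np.c_[xs,ys],12,s)[:,:2].astype(np.float32); r=cv2.minAreaRect(W)
    print(np.round([xs.mean(),ys.mean()],0),r)
E
python3 -m pendant '[{"hand":0.55,"x":-1.5,"y":0,"z":-4,"spin":0.03},{"hand":0.55,"x":-3,"y":0,"z":-8.5,"spin":0.06},{"hand":0.55,"x":-4.5,"y":0,"z":-13,"spin":0.09},{"hand":0.55,"x":-5.8,"y":0,"z":-17.5,"spin":0.12},{"hand":0.55,"x":-7,"y":0,"z":-22,"spin":0.145}]'
python3 go.py 520.9 278.5 200 10.3
```

```text
[274. 221.] ((498.12957763671875, -27.036277770996094), (60.927947998046875, 111.46722412109375), 82.75581359863281)
[510. 268.] ((512.7498779296875, -282.31414794921875), (104.41561126708984, 107.26996612548828), 70.27269744873047)
time_s: 2.45
ee_pos: [537.6, 152.8, 275.8]
tcp_rot: [-0.189, 2.128, -2.128]
ft_force: [-0.2, 0.4, -0.6]
width: 0.549
t 2.45 pos [537.6 152.8 275.8] yaw -169.8 down [ 0. -0. -1.] w 0.549 F [-0.2  0.4 -0.6] j [-0.1   0.35 -0.33  1.71  0.13  1.1  -1.86]
shift x,y,z cm [ -0.57   7.57 -12.67] spin -0.002 or other 3.14
```

```bash
python3 -m pendant '[{"hand":0.55,"x":-0.2,"y":0,"z":-4,"spin":0},{"hand":0.55,"x":-0.5,"y":0,"z":-8,"spin":0},{"hand":0.55,"x":-0.5,"y":0,"z":-12.6,"spin":0},{"hand":0.55,"x":-0.5,"y":2,"z":-12.6,"spin":0},{"hand":0.55,"x":-0.5,"y":2,"z":-12.6,"spin":0}]'
python3 - <<'E'
from h import *
s=get_state();c=read_camera("wrist");cv2.imwrite("pics/w_bin.png",c["img"][:,:,::-1]);H=hsv(c)
m=(H[:,:,0]<16)&(H[:,:,1]>130)&(H[:,:,2]>60)
for q in comps(m,800):
    ys,xs=np.nonzero(q); W=cast(c,np.c_[xs,ys],31,s)[:,:2].astype(np.float32); r=cv2.minAreaRect(W)
    print(np.round([xs.mean(),ys.mean()],0),np.round(r[0],1),np.round(r[1],1),round(r[2],2))
E
python3 go.py 520.9 278.5 25 10.3
```

```text
time_s: 2.95
ee_pos: [518.5, 276.4, 253.4]
tcp_rot: [-0.199, 2.126, -2.13]
ft_force: [-0.5, -0.8, 0.6]
width: 0.553
[241. 191.] [504.9 350.4] [166.9  26.6] 10.44
[322. 191.] [518.4 277.7] [165.2  22. ] 9.94
[400. 190.] [532.5 209.4] [162.   15.1] 10.57
t 3.0 pos [519.7 275.1 254.6] yaw -169.71 down [-0.002 -0.002 -1.   ] w 0.551 F [ 0.5 -0.   1. ] j [-0.29  0.43 -0.37  1.66  0.17  1.09 -2.1 ]
shift x,y,z cm [-0.24 22.95 -0.35] spin -0.0 or other 3.141
```

View pics/w_bin.png

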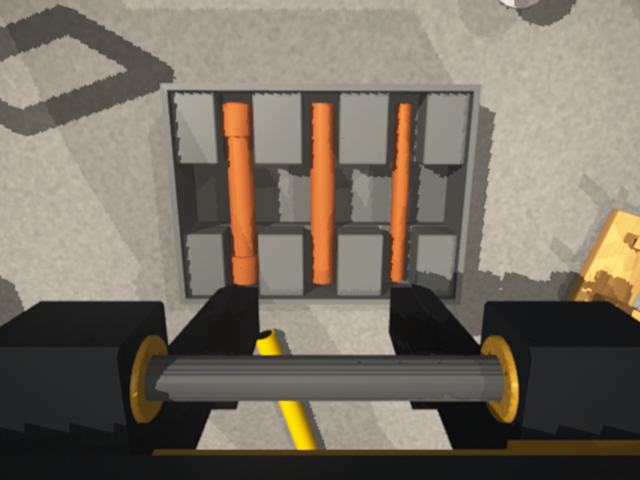

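The wrist view shows the plain tube at (322,191), between the collared one at (241,191) and the thin one at (400,190). It is square to the hand, so I'll descend.

```bash
python3 -m pendant '[{"hand":0.55,"x":-0.1,"y":3,"z":-0.3,"spin":0},{"hand":0.55,"x":-0.1,"y":6.5,"z":-0.3,"spin":0},{"hand":0.55,"x":-0.1,"y":10,"z":-0.3,"spin":0},{"hand":0.55,"x":-0.1,"y":13,"z":-0.3,"spin":0},{"hand":0.55,"x":-0.1,"y":14,"z":-0.3,"spin":0}]'
python3 -m pendant '[{"hand":0.55,"x":0,"y":0,"z":0,"spin":0}]'
python3 go.py 520 278 37 10.3
```

```text
time_s: 3.5
ee_pos: [520.1, 276.5, 113.4]
tcp_rot: [-0.193, 2.127, -2.133]
ft_force: [-0.3, 0.5, -0.2]
width: 0.551
time_s: 3.6
ee_pos: [520.8, 277.9, 115.2]
tcp_rot: [-0.191, 2.127, -2.131]
ft_force: [-0.8, -0.4, 1.0]
width: 0.55
t 3.6 pos [520.8 277.9 115.2] yaw -169.8 down [-0.001 -0.002 -1.   ] w 0.55 F [-0.8 -0.4  1. ] j [-0.33  0.6  -0.33  1.77  0.25  0.82 -2.17]
shift x,y,z cm [ 0.06  7.82 -0.03] spin -0.002 or other 3.14
```

```bash
python3 -m pendant '[{"hand":0.55,"x":0,"y":2.5,"z":0,"spin":0},{"hand":0.55,"x":0,"y":5,"z":0,"spin":0},{"hand":0.55,"x":0,"y":7,"z":0,"spin":0},{"hand":0.55,"x":0,"y":7.8,"z":0,"spin":0},{"hand":0.55,"x":0,"y":7.8,"z":0,"spin":0}]'
python3 -m pendant '[{"hand":0.1,"x":0,"y":0,"z":0,"spin":0},{"hand":0.1,"x":0,"y":0,"z":0,"spin":0},{"hand":0.1,"x":0,"y":0,"z":0,"spin":0},{"hand":0.1,"x":0,"y":0,"z":0,"spin":0},{"hand":0.1,"x":0,"y":0,"z":0,"spin":0}]' 25
python3 go.py 520 278 37 10.3
```

```text
time_s: 4.1
ee_pos: [521.2, 279.4, 38.3]
tcp_rot: [-0.19, 2.127, -2.127]
ft_force: [-0.4, -1.1, 0.6]
width: 0.549
time_s: 4.6
ee_pos: [520.7, 279.6, 37.9]
tcp_rot: [-0.191, 2.127, -2.127]
ft_force: [0.5, 0.7, -0.6]
width: 0.124
t 4.6 pos [520.7 279.6  37.9] yaw -169.7 down [ 0.  0. -1.] w 0.124 F [ 0.5  0.7 -0.6] j [-0.36  0.71 -0.29  1.79  0.3   0.68 -2.21]
shift x,y,z cm [0.1  0.09 0.15] spin 0.0 or other -3.142
```

Run:
```python
from h import *
c=read_camera("wrist");cv2.imwrite("pics/w_g.png",c["img"][:,:,::-1])
c=read_camera("top");cv2.imwrite("pics/t_g.png",cv2.resize(c["img"][150:330,80:320],None,fx=3,fy=3)[:,:,::-1])
print(get_state()["width"])
```

```text
0.09922719302929467
```

View pics/w_g.png

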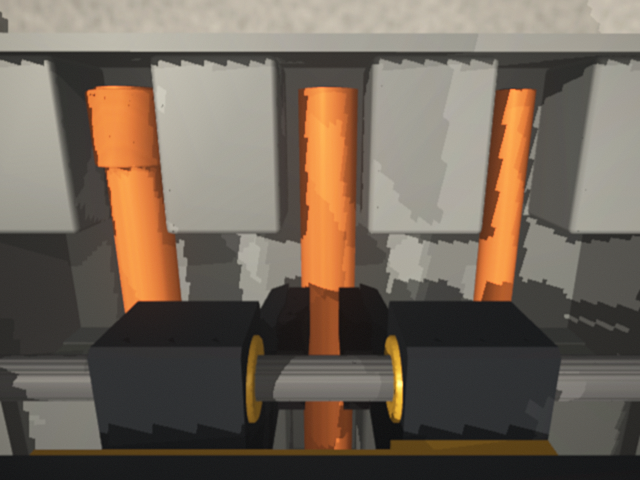

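View pics/t_g.png

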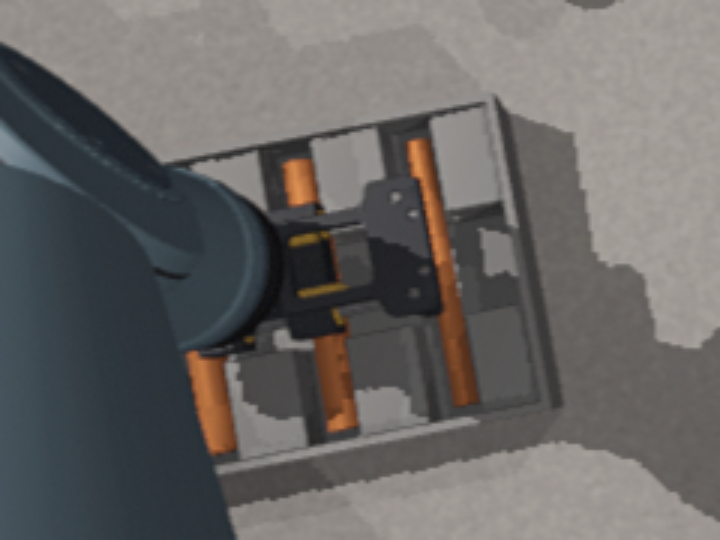

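Run:
```python
from h import *
s=get_state();print(s["width"],s["ee_pos"])
c=read_camera("scene");print(proj(c,[s["ee_pos"],s["ee_pos"]-np.array([0,0,25])]))
cv2.imwrite("pics/s_g.png",cv2.resize(c["img"][250:450,290:520],None,fx=3.4,fy=3,interpolation=cv2.INTER_CUBIC)[:,:,::-1])
```

```text
0.09922719302929467 [520.58086113 279.56466616  37.70106187]
[[395.9453634  345.16953361]
 [394.33472618 350.80359959]]
```

View pics/s_g.png

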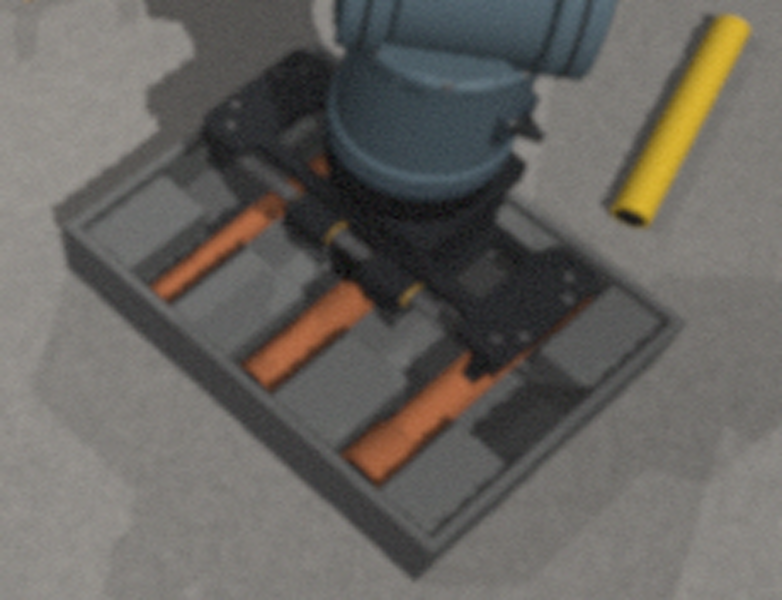

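```bash
python3 -m pendant '[{"hand":0.02,"x":0,"y":0,"z":0,"spin":0},{"hand":0.02,"x":0,"y":0,"z":0,"spin":0},{"hand":0.02,"x":0,"y":0,"z":0,"spin":0}]' 25
python3 - <<'E'
from h import *
c=read_camera("wrist");cv2.imwrite("pics/w_g2.png",c["img"][:,:,::-1])
E
```

```text
time_s: 5.05
ee_pos: [520.5, 279.5, 37.5]
tcp_rot: [-0.192, 2.127, -2.127]
ft_force: [-0.7, 0.8, 0.2]
width: 0.025
```

View pics/w_g2.png

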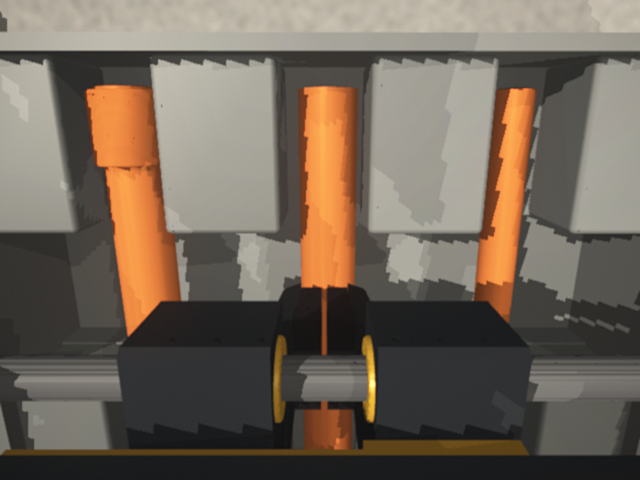

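```bash
python3 -m pendant '[{"hand":0.55,"x":0,"y":0,"z":0,"spin":0},{"hand":0.55,"x":0,"y":-3,"z":0,"spin":0},{"hand":0.55,"x":0,"y":-7.5,"z":0,"spin":0},{"hand":0.55,"x":0,"y":-12,"z":0,"spin":0},{"hand":0.55,"x":0,"y":-12,"z":0,"spin":0}]' 25
python3 - <<'E'
from h import *
s=get_state();R,p=pose(s);print(s["width"],p)
c=read_camera("scene")
im=cv2.resize(c["img"][200:400,290:520],None,fx=3.4,fy=3,interpolation=cv2.INTER_CUBIC)[:,:,::-1].copy()
for zz in(-24,24):
  for y,col in((25,(0,255,0)),(0,(255,0,0)),(-39,(0,255,255))):
    u,v=proj(c,p+R@np.array([-9,y,zz]))[0]; cv2.circle(im,(int((u-290)*3.4),int((v-200)*3)),4,col,1)
cv2.imwrite("pics/s_h.png",im)
c=read_camera("wrist");cv2.imwrite("pics/w_h.png",c["img"][:,:,::-1])
E
```

```text
time_s: 5.6
ee_pos: [524.1, 281.9, 163.8]
tcp_rot: [-0.181, 2.128, -2.118]
ft_force: [0.8, 0.0, 0.2]
width: 0.451
0.4505109799973879 [524.07888087 281.9474575  163.81413622]
```

View pics/s_h.png

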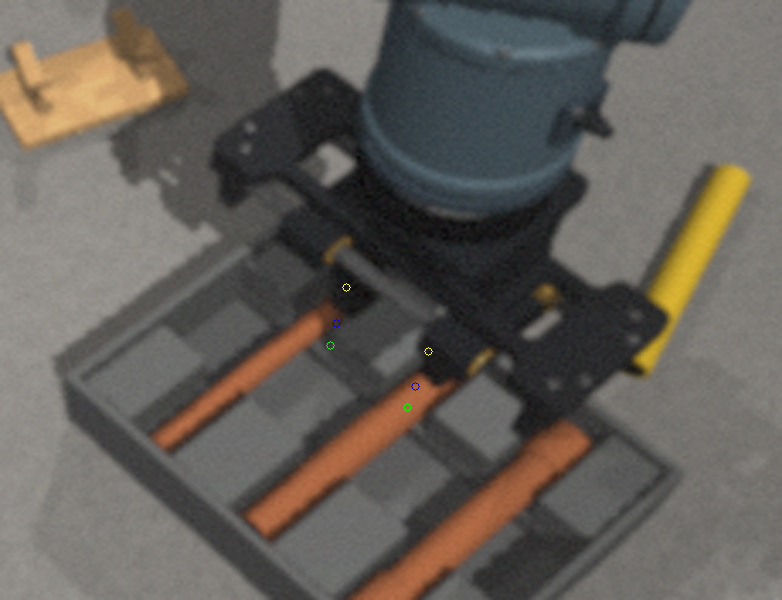

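View pics/w_h.png

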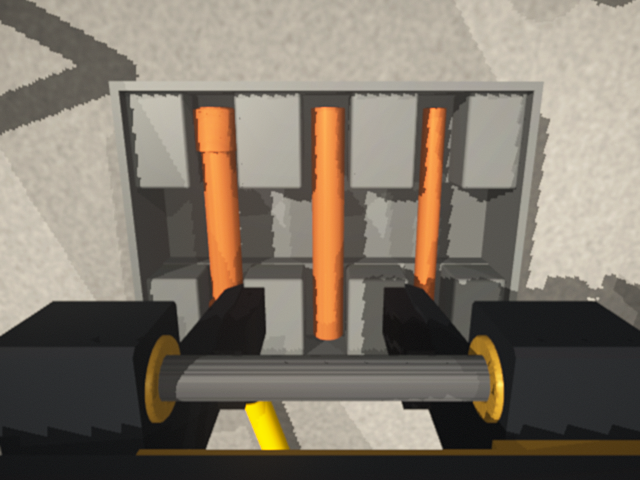

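Run:
```python
from h import *
for n,w in(("w_bin",.551),("w_mid",.552),("w_g",.0992),("w_g2",.025),("wrist0",1.0)):
    g=cv2.cvtColor(cv2.imread(f"pics/{n}.png"),cv2.COLOR_BGR2GRAY)
    for r in(295,310,330,345):
        row=g[r]; d=row<38
        # inner edges around centre 324
        L=[x for x in range(324,0,-1) if d[x-3:x+1].all()]; Rr=[x for x in range(324,636) if d[x:x+4].all()]
        if L and Rr: print(n,r,L[0],Rr[0],Rr[0]-L[0],"depth",round(427.4*w*88/(Rr[0]-L[0]),1))
```

```text
w_bin 295 257 391 134 depth 154.7
w_bin 310 257 391 134 depth 154.7
w_bin 330 258 390 132 depth 157.0
w_bin 345 254 394 140 depth 148.0
w_mid 295 256 391 135 depth 153.8
w_mid 310 257 391 134 depth 154.9
w_mid 330 258 390 132 depth 157.3
w_mid 345 254 394 140 depth 148.3
w_g 295 308 339 31 depth 120.4
w_g 310 308 339 31 depth 120.4
w_g 330 308 339 31 depth 120.4
w_g 345 308 340 32 depth 116.6
w_g2 295 320 328 8 depth 117.5
w_g2 310 320 327 7 depth 134.3
w_g2 330 320 327 7 depth 134.3
w_g2 345 320 327 7 depth 134.3
wrist0 295 202 445 243 depth 154.8
wrist0 310 204 444 240 depth 156.7
wrist0 330 205 442 237 depth 158.7
wrist0 345 198 449 251 depth 149.8
```

The width reached 0.025 with nothing gripped. The wrist view puts the fingertips at tool y ≈ -14.5 mm (edges at rows 289 and 333, inner faces at x=257 and 391), not +25. The real fingertips therefore sit about 40 mm higher than the stated geometry implies, so the fingers shut above the tube. From here I'll use tip z = ee_z + 14.5 and grasp z = ee_z + 33.5, and approach in checked steps.

```bash
python3 -m pendant '[{"hand":0.55,"x":0,"y":0,"z":0,"spin":0},{"hand":0.55,"x":0,"y":0,"z":0,"spin":0}]'; python3 go.py 520 278 20 10.3
```

```text
time_s: 5.9
ee_pos: [519.6, 278.9, 156.0]
tcp_rot: [-0.195, 2.127, -2.13]
ft_force: [0.9, -0.2, 0.2]
width: 0.55
t 5.9 pos [519.6 278.9 156. ] yaw -169.69 down [-0.003 -0.001 -1.   ] w 0.55 F [ 0.9 -0.2  0.2] j [-0.31  0.54 -0.35  1.74  0.23  0.9  -2.15]
shift x,y,z cm [-0.06 13.6   0.08] spin 0.0 or other -3.141
```

```bash
python3 -m pendant '[{"hand":0.55,"x":0,"y":3,"z":0.1,"spin":0},{"hand":0.55,"x":0,"y":7,"z":0.1,"spin":0},{"hand":0.55,"x":0,"y":10.5,"z":0.1,"spin":0},{"hand":0.55,"x":0,"y":12.5,"z":0.1,"spin":0},{"hand":0.55,"x":0,"y":13.6,"z":0.1,"spin":0}]'
python3 -m pendant '[{"hand":0.55,"x":0,"y":0.3,"z":0,"spin":0},{"hand":0.55,"x":0,"y":0.8,"z":0,"spin":0},{"hand":0.55,"x":0,"y":1.2,"z":0,"spin":0}]'
python3 go.py 520 278 -2 10.3
python3 - <<'E'
from h import *
c=read_camera("wrist");cv2.imwrite("pics/w_i.png",c["img"][:,:,::-1])
E
```

```text
time_s: 6.4
ee_pos: [518.7, 277.5, 18.4]
tcp_rot: [-0.197, 2.127, -2.131]
ft_force: [1.0, -0.9, 0.4]
width: 0.551
time_s: 6.7
ee_pos: [521.5, 279.0, 10.2]
tcp_rot: [-0.19, 2.127, -2.126]
ft_force: [0.3, -0.3, 0.3]
width: 0.547
t 6.7 pos [521.5 279.   10.2] yaw -169.7 down [ 0.001  0.001 -1.   ] w 0.547 F [ 0.3 -0.3  0.3] j [-0.37  0.76 -0.28  1.8   0.32  0.63 -2.22]
shift x,y,z cm [0.16 1.22 0.07] spin -0.0 or other 3.142
```

View pics/w_i.png

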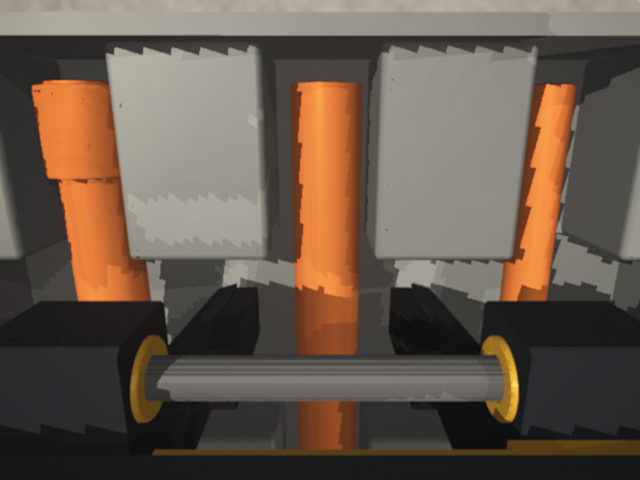

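The fingers straddle the tube at (328,290) and are clear of the ribs. I'll go down the last 12 mm and close.

```bash
python3 -m pendant '[{"hand":0.55,"x":0,"y":0.6,"z":0,"spin":0},{"hand":0.55,"x":0,"y":1.2,"z":0,"spin":0}]'
python3 -m pendant '[{"hand":0.1,"x":0,"y":0,"z":0,"spin":0},{"hand":0.1,"x":0,"y":0,"z":0,"spin":0},{"hand":0.1,"x":0,"y":0,"z":0,"spin":0},{"hand":0.1,"x":0,"y":0,"z":0,"spin":0},{"hand":0.1,"x":0,"y":0,"z":0,"spin":0}]' 25
python3 go.py 520 278 -2 10.3
```

```text
time_s: 6.95
ee_pos: [521.2, 278.7, -2.2]
tcp_rot: [-0.19, 2.127, -2.126]
ft_force: [-0.5, 0.3, -0.5]
width: 0.549
time_s: 7.45
ee_pos: [520.9, 278.6, -2.2]
tcp_rot: [-0.191, 2.127, -2.127]
ft_force: [0.2, -0.9, 0.4]
width: 0.235
t 7.45 pos [520.9 278.6  -2.2] yaw -169.7 down [ 0.  0. -1.] w 0.235 F [ 0.2 -0.9  0.4] j [-0.37  0.78 -0.27  1.8   0.33  0.61 -2.23]
shift x,y,z cm [ 0.1  -0.02  0.05] spin 0.0 or other -3.142
```

```bash
python3 -m pendant '[{"hand":0.1,"x":0,"y":-1,"z":0,"spin":0},{"hand":0.1,"x":0,"y":-3.5,"z":0,"spin":0},{"hand":0.1,"x":0,"y":-7,"z":0,"spin":0},{"hand":0.1,"x":0,"y":-11,"z":0,"spin":0},{"hand":0.1,"x":0,"y":-13,"z":0,"spin":0}]'
python3 go.py 497.3 -27.3 130 -7.2
python3 - <<'E'
from h import *
s=get_state();c=read_camera("wrist");cv2.imwrite("pics/w_l.png",c["img"][:,:,::-1])
H=hsv(c)
m=(H[:,:,0]<16)&(H[:,:,1]>130)&(H[:,:,2]>60)
for q in comps(m,800):
    ys,xs=np.nonzero(q); print(np.round([xs.mean(),ys.mean()]),xs.min(),xs.max(),ys.min(),ys.max())
E
```

```text
time_s: 7.95
ee_pos: [522.0, 279.5, 131.6]
tcp_rot: [-0.187, 2.127, -2.123]
ft_force: [0.6, 1.0, -1.0]
width: 0.23
t 7.95 pos [522.  279.5 131.6] yaw -169.69 down [ 0.004  0.002 -1.   ] w 0.23 F [ 0.6  1.  -1. ] j [-0.32  0.58 -0.34  1.76  0.25  0.84 -2.16]
shift x,y,z cm [ 7.92  0.08 29.74] spin 0.306 or other -2.836
[324. 215.] 284 362 75 354
[207. 201.] 175 231 102 301
[438. 205.] 421 457 104 301
[324. 425.] 293 355 401 449
```

View pics/w_l.png

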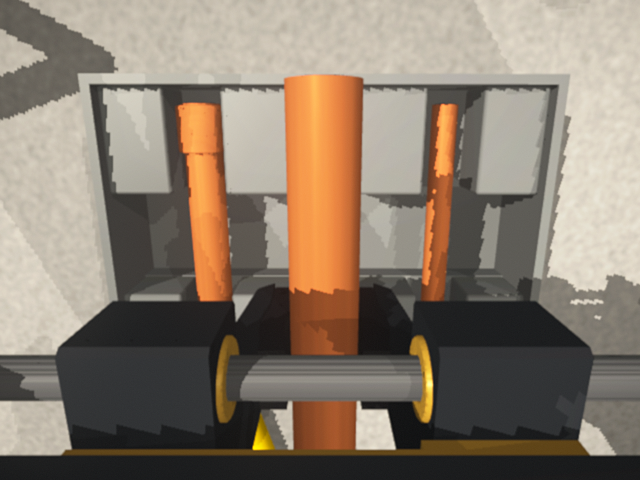

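The tube is held centred, with its far end at row 75, about 81 mm ahead. Next is the move to the rests.

```bash
python3 -m pendant '[{"hand":0.1,"x":0.8,"y":0,"z":3,"spin":0.04},{"hand":0.1,"x":1.9,"y":0,"z":7,"spin":0.09},{"hand":0.1,"x":3,"y":0,"z":11.5,"spin":0.15},{"hand":0.1,"x":4.2,"y":0,"z":16,"spin":0.2},{"hand":0.1,"x":5.3,"y":0,"z":20,"spin":0.25}]'
python3 go.py 497.3 -27.3 70 -7.2
```

```text
time_s: 8.5
ee_pos: [503.6, 69.7, 127.5]
tcp_rot: [-0.079, -2.183, 2.185]
ft_force: [0.9, -0.3, -0.9]
width: 0.23
t 8.5 pos [503.6  69.7 127.5] yaw 175.81 down [-0.001 -0.001 -1.   ] w 0.23 F [ 0.9 -0.3 -0.9] j [-0.01  0.45 -0.27  1.97  0.18  0.74 -2.03]
shift x,y,z cm [-0.09  5.75  9.72] spin 0.053 or other -3.089
```

```bash
python3 -m pendant '[{"hand":0.1,"x":0,"y":0.5,"z":3,"spin":0.02},{"hand":0.1,"x":0,"y":1.5,"z":6.5,"spin":0.04},{"hand":0.1,"x":0,"y":3,"z":9.5,"spin":0.053},{"hand":0.1,"x":0,"y":4,"z":9.7,"spin":0.053},{"hand":0.1,"x":0,"y":4,"z":9.7,"spin":0.053}]'
python3 -m pendant '[{"hand":0.1,"x":0,"y":0,"z":0,"spin":0}]'
python3 go.py 497.3 -27.3 11.5 -7.2
python3 - <<'E'
from h import *
s=get_state();c=read_camera("wrist");cv2.imwrite("pics/w_r.png",c["img"][:,:,::-1])
c=read_camera("top");cv2.imwrite("pics/t_r.png",cv2.resize(c["img"][180:330,300:460],None,fx=4,fy=4,interpolation=cv2.INTER_CUBIC)[:,:,::-1])
E
```

```text
time_s: 9.0
ee_pos: [496.2, -25.0, 86.4]
tcp_rot: [-0.131, -2.156, 2.156]
ft_force: [0.3, 0.5, -0.7]
width: 0.232
time_s: 9.1
ee_pos: [497.6, -23.0, 87.7]
tcp_rot: [-0.131, -2.16, 2.158]
ft_force: [-0.2, -0.1, -1.1]
width: 0.233
t 9.1 pos [497.6 -23.   87.7] yaw 173.04 down [-0.     0.001 -1.   ] w 0.233 F [-0.2 -0.1 -1.1] j [ 0.14  0.5  -0.23  2.02  0.19  0.64 -1.9 ]
shift x,y,z cm [-0.02  7.62  0.44] spin 0.004 or other -3.137
```

View pics/w_r.png

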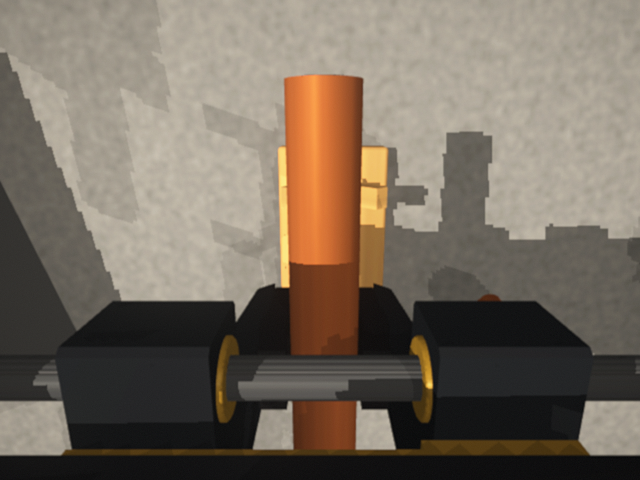

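View pics/t_r.png

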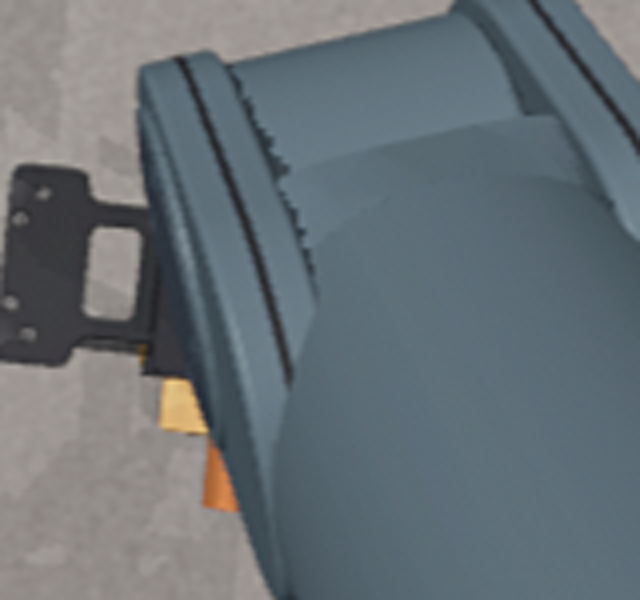

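```bash
python3 - <<'E'
from h import *
s=get_state();c=read_camera("wrist");print(cast(c,[[332,147],[278,147],[387,147],[388,280]],12,s).round(1))
E
python3 -m pendant '[{"hand":0.1,"x":0,"y":1,"z":0.4,"spin":0},{"hand":0.1,"x":0,"y":3.5,"z":0.45,"spin":0},{"hand":0.1,"x":0,"y":5,"z":0.45,"spin":0},{"hand":0.1,"x":0,"y":5.5,"z":0.45,"spin":0},{"hand":0.1,"x":0,"y":5.5,"z":0.45,"spin":0}]'
python3 -m pendant '[{"hand":0.1,"x":0,"y":0,"z":0,"spin":0}]'
python3 go.py 497.3 -27.3 11.5 -7.2
```

```text
[[552.3 -33.5  12. ]
 [555.8  -4.5  12. ]
 [548.7 -63.   12. ]
 [472.3 -57.3  12. ]]
time_s: 9.75
ee_pos: [496.5, -28.8, 31.9]
tcp_rot: [-0.131, -2.157, 2.157]
ft_force: [0.5, -0.2, -0.0]
width: 0.235
time_s: 9.85
ee_pos: [497.5, -28.8, 33.0]
tcp_rot: [-0.134, -2.158, 2.158]
ft_force: [-0.1, 0.1, -1.1]
width: 0.231
t 9.85 pos [497.5 -28.8  33. ] yaw 172.95 down [ 0.001  0.    -1.   ] w 0.231 F [-0.1  0.1 -1.1] j [ 0.12  0.6  -0.2   2.04  0.23  0.52 -1.93]
shift x,y,z cm [ 0.04  2.15 -0.15] spin 0.003 or other -3.139
```

```bash
python3 -m pendant '[{"hand":0.1,"x":0,"y":0.7,"z":-0.15,"spin":0},{"hand":0.1,"x":0,"y":1.4,"z":-0.15,"spin":0},{"hand":0.1,"x":0,"y":1.7,"z":-0.15,"spin":0},{"hand":0.1,"x":0,"y":1.7,"z":-0.15,"spin":0}]'
python3 -m pendant '[{"hand":0.1,"x":0,"y":0.2,"z":0,"spin":0},{"hand":0.1,"x":0,"y":0.2,"z":0,"spin":0}]'
python3 -m pendant '[{"hand":0.1,"x":0,"y":0.15,"z":0,"spin":0},{"hand":0.1,"x":0,"y":0.15,"z":0,"spin":0}]'
```

```text
time_s: 10.25
ee_pos: [496.8, -27.4, 15.1]
tcp_rot: [-0.132, -2.157, 2.157]
ft_force: [0.5, 1.3, -1.1]
width: 0.232
time_s: 10.45
ee_pos: [497.2, -27.4, 13.5]
tcp_rot: [-0.133, -2.158, 2.158]
ft_force: [0.2, 0.3, -1.5]
width: 0.232
time_s: 10.65
ee_pos: [497.2, -27.5, 12.1]
tcp_rot: [-0.133, -2.158, 2.158]
ft_force: [0.1, -0.6, -2.6]
width: 0.233
```

```bash
python3 -m pendant '[{"hand":0.1,"x":0,"y":0.1,"z":0,"spin":0},{"hand":0.1,"x":0,"y":0.1,"z":0,"spin":0}]'
python3 -m pendant '[{"hand":0.1,"x":0,"y":0.1,"z":0,"spin":0},{"hand":0.1,"x":0,"y":0.1,"z":0,"spin":0}]'
```

```text
time_s: 10.85
ee_pos: [497.3, -27.6, 11.6]
tcp_rot: [-0.134, -2.157, 2.158]
ft_force: [-1.9, -0.9, 5.7]
width: 0.236
time_s: 11.05
ee_pos: [497.4, -27.6, 11.4]
tcp_rot: [-0.134, -2.157, 2.159]
ft_force: [-6.0, -0.4, 18.2]
width: 0.231
```

```bash
python3 -m pendant '[{"hand":0.1,"x":0,"y":-0.1,"z":0,"spin":0},{"hand":0.1,"x":0,"y":-0.15,"z":0,"spin":0}]'
python3 -m pendant '[{"hand":0.6,"x":0,"y":0,"z":0,"spin":0},{"hand":0.6,"x":0,"y":0,"z":0,"spin":0},{"hand":0.6,"x":0,"y":0,"z":0,"spin":0},{"hand":0.6,"x":0,"y":0,"z":0,"spin":0},{"hand":0.6,"x":0,"y":0,"z":0,"spin":0}]' 
python3 go.py 497.3 -27.3 11.5 -7.2
```

```text
time_s: 11.25
ee_pos: [497.4, -27.6, 11.8]
tcp_rot: [-0.134, -2.158, 2.158]
ft_force: [-0.8, -0.0, -1.3]
width: 0.232
time_s: 11.75
ee_pos: [497.2, -27.4, 11.5]
tcp_rot: [-0.133, -2.158, 2.158]
ft_force: [0.6, 0.5, -0.4]
width: 0.6
t 11.75 pos [497.2 -27.4  11.5] yaw 172.94 down [-0.  0. -1.] w 0.6 F [ 0.6  0.5 -0.4] j [ 0.11  0.64 -0.18  2.04  0.24  0.48 -1.94]
shift x,y,z cm [-0.01  0.   -0.01] spin 0.003 or other -3.139
```

```bash
python3 -m pendant '[{"hand":0.6,"x":0,"y":-2,"z":0,"spin":0},{"hand":0.6,"x":0,"y":-5,"z":0,"spin":0},{"hand":0.6,"x":0,"y":-8,"z":0,"spin":0},{"hand":0.6,"x":0,"y":-10,"z":0,"spin":0},{"hand":0.6,"x":0,"y":-10,"z":0,"spin":0}]'
python3 - <<'E'
from h import *
s=get_state();c=read_camera("wrist");cv2.imwrite("pics/w_r2.png",c["img"][:,:,::-1])
E
python3 go.py 497.3 -27.3 80 -7.2
```

```text
time_s: 12.25
ee_pos: [499.2, -27.5, 114.1]
tcp_rot: [-0.139, -2.16, 2.16]
ft_force: [1.1, 0.5, -0.7]
width: 0.6
t 12.3 pos [498.1 -27.6 112.6] yaw 172.93 down [ 0.003 -0.    -1.   ] w 0.601 F [ 0. -0.  0.] j [ 0.16  0.46 -0.24  2.01  0.17  0.69 -1.88]
shift x,y,z cm [ 0.09  3.26 -0.01] spin 0.002 or other -3.139
```

View pics/w_r2.png

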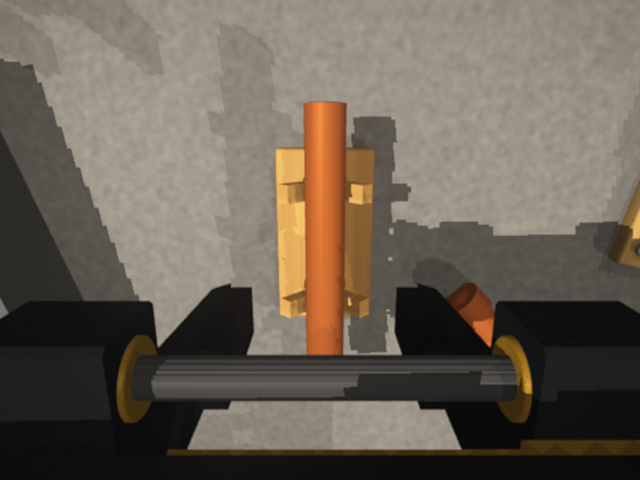

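The wrist view shows the tube lying in both Vs, its axis at x≈325 and its far end at row 102. Next I'll take it 60 mm towards the far end.

```bash
python3 -m pendant '[{"hand":0.6,"x":-3,"y":0,"z":0,"spin":0},{"hand":0.6,"x":-6,"y":1,"z":0,"spin":0},{"hand":0.6,"x":-6,"y":4,"z":0,"spin":0},{"hand":0.6,"x":-6,"y":6,"z":0,"spin":0},{"hand":0.6,"x":-6,"y":6,"z":0,"spin":0}]' 
python3 -m pendant '[{"hand":0.6,"x":0,"y":0,"z":0,"spin":0}]'
python3 go.py 556.8 -34.8 11.5 -7.2
```

```text
time_s: 12.8
ee_pos: [553.4, -34.7, 47.7]
tcp_rot: [-0.124, -2.154, 2.155]
ft_force: [-0.2, 0.2, -0.5]
width: 0.605
time_s: 12.9
ee_pos: [555.9, -34.7, 50.9]
tcp_rot: [-0.13, -2.157, 2.157]
ft_force: [0.1, 0.4, 0.6]
width: 0.602
t 12.9 pos [555.9 -34.7  50.9] yaw 172.96 down [-0.002  0.    -1.   ] w 0.602 F [0.1 0.4 0.6] j [ 0.14  0.64 -0.21  1.88  0.21  0.64 -1.89]
shift x,y,z cm [-0.1   3.94  0.  ] spin 0.003 or other -3.139
```

```bash
python3 -m pendant '[{"hand":0.6,"x":0,"y":1.5,"z":0,"spin":0},{"hand":0.6,"x":0,"y":3,"z":0,"spin":0},{"hand":0.6,"x":0,"y":4,"z":0,"spin":0},{"hand":0.6,"x":0,"y":4,"z":0,"spin":0}]' 
python3 go.py 556.8 -34.8 11.5 -7.2
python3 -m pendant '[{"hand":0.1,"x":0,"y":0,"z":0,"spin":0},{"hand":0.1,"x":0,"y":0,"z":0,"spin":0},{"hand":0.1,"x":0,"y":0,"z":0,"spin":0},{"hand":0.1,"x":0,"y":0,"z":0,"spin":0},{"hand":0.1,"x":0,"y":0,"z":0,"spin":0}]' 45
python3 go.py 556.8 -34.8 11.5 -7.2
```

```text
time_s: 13.3
ee_pos: [555.3, -34.8, 9.9]
tcp_rot: [-0.13, -2.156, 2.157]
ft_force: [-0.4, -0.1, -0.2]
width: 0.6
t 13.3 pos [555.3 -34.8   9.9] yaw 172.95 down [-0.003 -0.    -1.   ] w 0.6 F [-0.4 -0.1 -0.2] j [ 0.12  0.71 -0.19  1.89  0.23  0.57 -1.91]
shift x,y,z cm [-0.15 -0.16 -0.02] spin 0.003 or other -3.139
time_s: 13.8
ee_pos: [557.1, -35.0, 12.0]
tcp_rot: [-0.134, -2.158, 2.158]
ft_force: [0.6, -0.4, 1.5]
width: 0.229
t 13.8 pos [557.1 -35.   12. ] yaw 172.93 down [ 0.001 -0.    -1.   ] w 0.229 F [ 0.6 -0.4  1.5] j [ 0.13  0.71 -0.19  1.89  0.23  0.57 -1.91]
shift x,y,z cm [ 0.03  0.05 -0.02] spin 0.002 or other -3.139
```

```bash
python3 -m pendant '[{"hand":0.1,"x":0,"y":-1,"z":0,"spin":0},{"hand":0.1,"x":0,"y":-4,"z":0,"spin":0},{"hand":0.1,"x":0,"y":-8,"z":0,"spin":0},{"hand":0.1,"x":0,"y":-11,"z":0,"spin":0},{"hand":0.1,"x":0,"y":-11,"z":0,"spin":0}]' 45
python3 go.py 440 -255 120 -19.9
python3 - <<'E'
from h import *
s=get_state();c=read_camera("wrist");cv2.imwrite("pics/w_e.png",c["img"][:,:,::-1])
c=read_camera("scene");cv2.imwrite("pics/s_e.png",cv2.resize(c["img"][80:300,200:480],None,fx=2.7,fy=2.7,interpolation=cv2.INTER_CUBIC)[:,:,::-1])
E
```

```text
time_s: 14.3
ee_pos: [559.8, -34.8, 126.3]
tcp_rot: [-0.142, -2.162, 2.161]
ft_force: [0.4, -0.4, -1.4]
width: 0.227
t 14.3 pos [559.8 -34.8 126.3] yaw 172.93 down [ 0.008 -0.    -1.   ] w 0.227 F [ 0.4 -0.4 -1.4] j [ 0.17  0.52 -0.24  1.85  0.17  0.78 -1.86]
shift x,y,z cm [ 9.19  0.54 23.33] spin 0.224 or other -2.918
```

View pics/w_e.png

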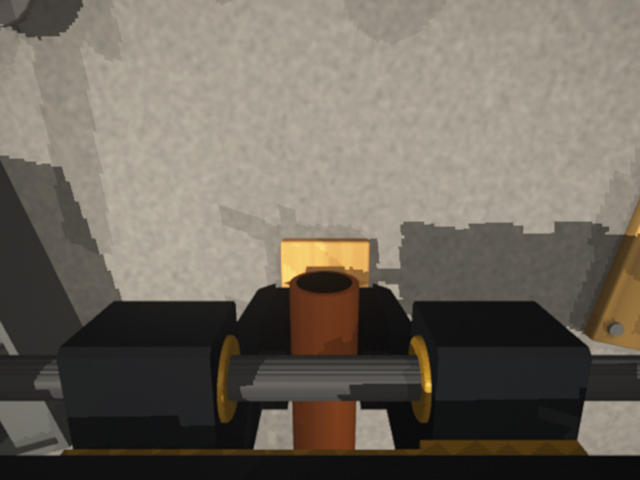

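View pics/s_e.png

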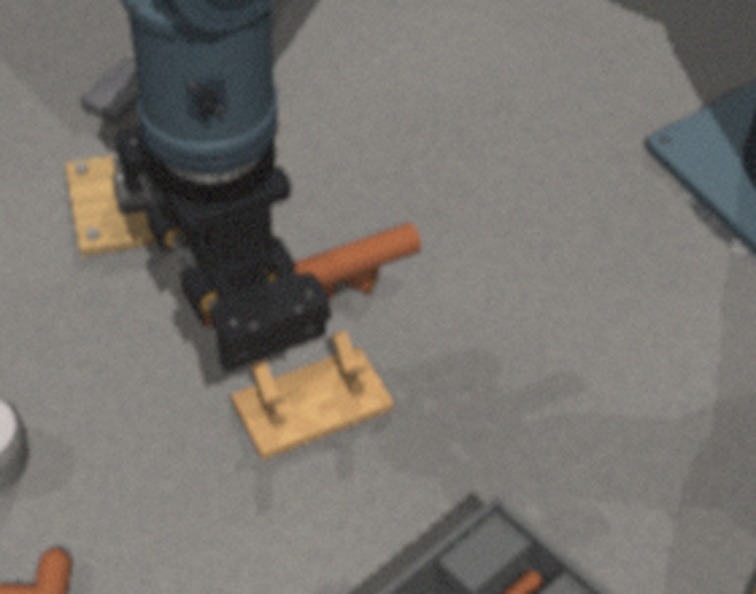

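```bash
python3 -m pendant '[{"hand":0.1,"x":1.2,"y":0,"z":3,"spin":0.04},{"hand":0.1,"x":3,"y":0,"z":7.5,"spin":0.09},{"hand":0.1,"x":4.8,"y":0,"z":12,"spin":0.14},{"hand":0.1,"x":6.5,"y":0,"z":16.5,"spin":0.19},{"hand":0.1,"x":8,"y":0,"z":20.5,"spin":0.22}]'
python3 -m pendant '[{"hand":0.1,"x":0.5,"y":0,"z":1,"spin":0},{"hand":0.1,"x":0.5,"y":0,"z":1,"spin":0},{"hand":0.1,"x":0.5,"y":0,"z":1,"spin":0}]'
python3 go.py 440 -255 120 -19.9
python3 - <<'E'
from h import *
s=get_state();c=read_camera("wrist");cv2.imwrite("pics/w_c.png",c["img"][:,:,::-1])
E
```

```text
time_s: 14.9
ee_pos: [449.4, -230.0, 120.2]
tcp_rot: [-0.352, -2.032, 2.032]
ft_force: [1.8, -0.5, -1.0]
width: 0.223
time_s: 15.2
ee_pos: [444.4, -234.5, 120.9]
tcp_rot: [-0.35, -2.037, 2.034]
ft_force: [-0.1, -0.3, -0.7]
width: 0.227
t 15.2 pos [ 444.4 -234.5  120.9] yaw 160.43 down [-0.001  0.001 -1.   ] w 0.227 F [-0.1 -0.3 -0.7] j [ 0.53  0.45 -0.17  2.    0.11  0.71 -1.61]
shift x,y,z cm [-0.28  0.09  2.08] spin 0.006 or other -3.136
```

View pics/w_c.png

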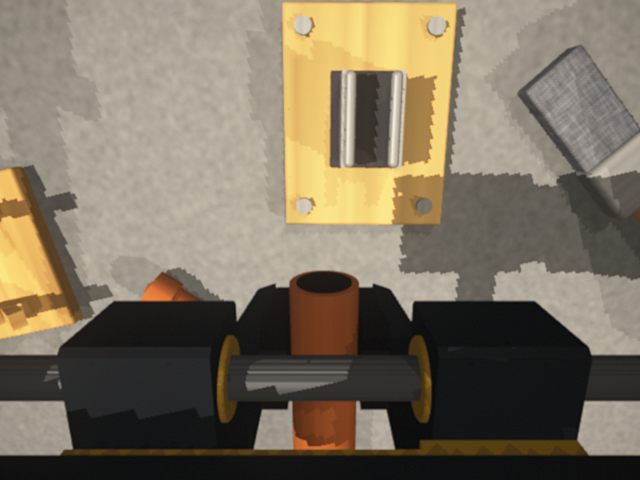

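The clip is in clear view: board corners near (283,2), (457,4), (442,223) and (287,223), lips at about x=348 and x=396 over rows 71–165. I'll measure both.

Run:
```python
from h import *
s=get_state();c=read_camera("wrist");H=hsv(c)
m=(H[:,:,0]>=12)&(H[:,:,0]<30)&(H[:,:,1]>60)&(H[:,:,2]>60)
m=cv2.morphologyEx(m.astype(np.uint8),cv2.MORPH_CLOSE,np.ones((5,5)))
for q in comps(m,5000):
    ys,xs=np.nonzero(q); W=cast(c,np.c_[xs,ys],12,s)[:,:2].astype(np.float32); r=cv2.minAreaRect(W)
    print(np.round([xs.mean(),ys.mean()],0),np.round(r[0],1),np.round(r[1],1),round(r[2],2))
l=(H[:,:,1]<40)&(H[:,:,2]>140); l[:60]=0;l[180:]=0;l[:,:338]=0;l[:,408:]=0
for q in comps(l,150):
    r=axis(q);ys,xs=np.nonzero(q);W=cast(c,np.c_[xs,ys],48,s)[:,:2].astype(np.float32); r=cv2.minAreaRect(W)
    print("lip",np.round([xs.mean(),ys.mean()],1),np.round(r[0],1),np.round(r[1],1),round(r[2],2))
```

```text
[367. 109.] [ 501.4 -281.2] [100.5 131.1] 70.08
[ 30. 264.] [485.9 -50.1] [ 56.1 124.7] 59.16
lip [348.1 118.9] [ 505.4 -268.6] [ 7.  48.1] 70.28
lip [397.5 119.6] [ 496.8 -292.9] [ 6.8 48.1] 70.1
```

```bash
python3 go.py 557.4 -301.2 60 -19.85
```

```text
t 15.3 pos [ 445.1 -234.1  121.3] yaw 160.53 down [ 0.     0.001 -1.   ] w 0.231 F [-0.5  0.4 -1.3] j [ 0.53  0.45 -0.17  2.    0.11  0.71 -1.61]
shift x,y,z cm [-12.83   6.12   2.59] spin 0.007 or other -3.135
```

```bash
python3 -m pendant '[{"hand":0.1,"x":-3,"y":0,"z":1,"spin":0.007},{"hand":0.1,"x":-7,"y":0.5,"z":2,"spin":0.007},{"hand":0.1,"x":-11,"y":2,"z":2.6,"spin":0.007},{"hand":0.1,"x":-12.8,"y":4,"z":2.6,"spin":0.007},{"hand":0.1,"x":-12.8,"y":4.5,"z":2.6,"spin":0.007}]'
python3 -m pendant '[{"hand":0.1,"x":0,"y":0,"z":0,"spin":0},{"hand":0.1,"x":0,"y":0,"z":0,"spin":0}]'
python3 go.py 557.4 -301.2 20 -19.85
```

```text
time_s: 15.8
ee_pos: [558.0, -301.6, 74.2]
tcp_rot: [-0.355, -2.034, 2.031]
ft_force: [-1.1, 0.2, -1.3]
width: 0.233
time_s: 16.0
ee_pos: [555.4, -302.6, 76.9]
tcp_rot: [-0.357, -2.032, 2.031]
ft_force: [-0.2, -0.3, -1.3]
width: 0.225
t 16.0 pos [ 555.4 -302.6   76.9] yaw 160.01 down [-0.001  0.001 -1.   ] w 0.225 F [-0.2 -0.3 -1.3] j [ 0.52  0.69 -0.14  1.68  0.12  0.78 -1.59]
shift x,y,z cm [-0.14  5.69 -0.19] spin -0.002 or other 3.139
```

```bash
python3 -m pendant '[{"hand":0.1,"x":-0.1,"y":1.5,"z":-0.2,"spin":0},{"hand":0.1,"x":-0.1,"y":3,"z":-0.2,"spin":0},{"hand":0.1,"x":-0.1,"y":4,"z":-0.2,"spin":0},{"hand":0.1,"x":-0.1,"y":4.4,"z":-0.2,"spin":0},{"hand":0.1,"x":-0.1,"y":4.4,"z":-0.2,"spin":0}]'
python3 -m pendant '[{"hand":0.1,"x":0,"y":0,"z":0,"spin":0},{"hand":0.1,"x":0,"y":0,"z":0,"spin":0}]'
python3 go.py 557.4 -301.2 20 -19.85
python3 - <<'E'
from h import *
c=read_camera("top");cv2.imwrite("pics/t_c.png",cv2.resize(c["img"][180:330,420:580],None,fx=4,fy=4,interpolation=cv2.INTER_CUBIC)[:,:,::-1])
c=read_camera("scene");cv2.imwrite("pics/s_c.png",cv2.resize(c["img"][80:240,170:370],None,fx=3.7,fy=3.7,interpolation=cv2.INTER_CUBIC)[:,:,::-1])
E
```

```text
time_s: 16.5
ee_pos: [556.8, -301.9, 31.6]
tcp_rot: [-0.358, -2.031, 2.03]
ft_force: [0.8, -1.2, -1.4]
width: 0.23
time_s: 16.7
ee_pos: [558.0, -302.5, 33.2]
tcp_rot: [-0.361, -2.031, 2.032]
ft_force: [0.1, -0.4, -1.5]
width: 0.232
t 16.7 pos [ 558.  -302.5   33.2] yaw 159.93 down [ 0.001 -0.    -1.   ] w 0.232 F [ 0.1 -0.4 -1.5] j [ 0.51  0.76 -0.13  1.68  0.13  0.71 -1.6 ]
shift x,y,z cm [ 0.1   1.32 -0.1 ] spin -0.004 or other 3.138
```

View pics/t_c.png

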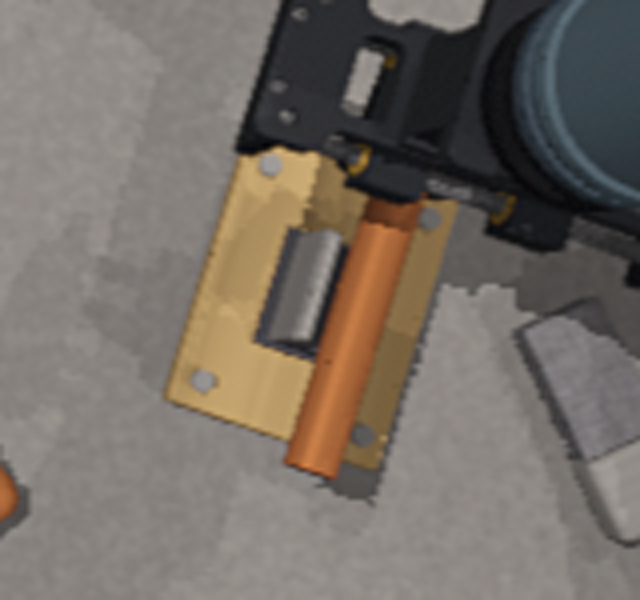

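View pics/s_c.png

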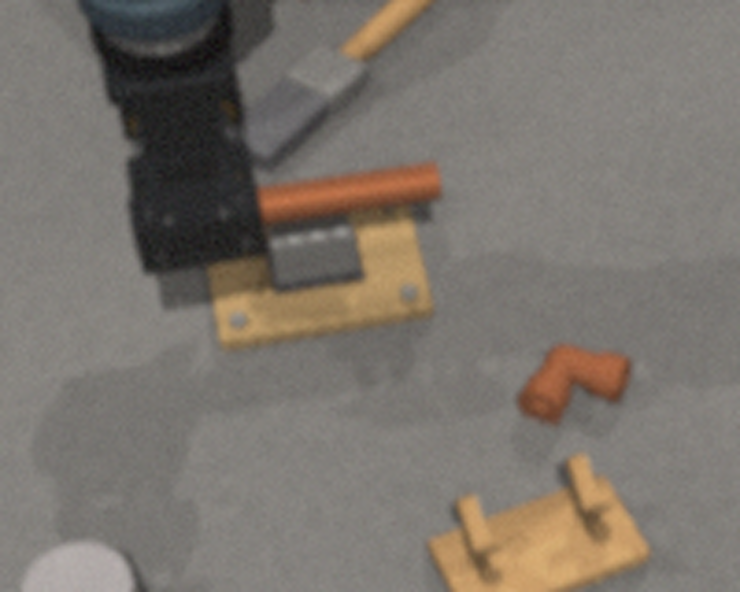

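Run:
```python
from h import *
ctr=np.array([501,-280.8]);u=np.array([np.cos(np.radians(-19.85)),np.sin(np.radians(-19.85))]);n=np.array([-u[1],u[0]])
for nm,roi in(("top",(225,300,485,530)),("scene",(120,145,238,292))):
    c=read_camera(nm);H=hsv(c);m=(H[:,:,0]<13)&(H[:,:,1]>120)&(H[:,:,2]>50)
    k=np.zeros_like(m);k[roi[0]:roi[1],roi[2]:roi[3]]=1;m&=k
    for q in comps(m,100):
        ys,xs=np.nonzero(q)
        for z in(66.7,):
            W=cast(c,np.c_[xs,ys],z)[:,:2].astype(np.float32);r=cv2.minAreaRect(W)
            d=W-ctr; print(nm,np.round(r[0],1),np.round(r[1],1),round(r[2],2),"along",(d@u).min().round(1),(d@u).max().round(1),"lateral mid",np.round((r[0]-ctr)@n,1))
```

```text
top [ 485.7 -275.4] [ 24.7 128.8] 69.73 along -80.7 48.1 lateral mid -0.2
scene [ 476.4 -267.2] [ 28.5 107. ] 69.07 along -81.2 25.9 lateral mid 4.5
```

```bash
python3 -m pendant '[{"hand":0.1,"x":0,"y":0.5,"z":0,"spin":0},{"hand":0.1,"x":0,"y":1,"z":0,"spin":0},{"hand":0.1,"x":0,"y":1,"z":0,"spin":0}]'
python3 -m pendant '[{"hand":0.1,"x":0,"y":0.15,"z":0,"spin":0},{"hand":0.1,"x":0,"y":0.15,"z":0,"spin":0}]'
python3 -m pendant '[{"hand":0.1,"x":0,"y":0.1,"z":0,"spin":0},{"hand":0.1,"x":0,"y":0.1,"z":0,"spin":0}]'
```

```text
time_s: 17.2
ee_pos: [556.8, -301.8, 21.6]
tcp_rot: [-0.357, -2.031, 2.03]
ft_force: [-0.3, -0.3, -0.4]
width: 0.23
time_s: 17.4
ee_pos: [557.4, -302.2, 20.9]
tcp_rot: [-0.359, -2.031, 2.031]
ft_force: [0.6, -0.1, -1.1]
width: 0.228
time_s: 17.6
ee_pos: [557.6, -302.3, 20.2]
tcp_rot: [-0.36, -2.031, 2.031]
ft_force: [-0.2, -0.6, 0.0]
width: 0.228
```

```bash
python3 -m pendant '[{"hand":0.1,"x":0,"y":0.05,"z":0,"spin":0},{"hand":0.1,"x":0,"y":0.05,"z":0,"spin":0}]'
python3 -m pendant '[{"hand":0.1,"x":0,"y":0.05,"z":0,"spin":0},{"hand":0.1,"x":0,"y":0.05,"z":0,"spin":0}]'
```

```text
time_s: 17.8
ee_pos: [557.7, -302.3, 19.8]
tcp_rot: [-0.36, -2.031, 2.031]
ft_force: [-0.0, -0.7, -0.1]
width: 0.23
time_s: 18.0
ee_pos: [557.6, -302.2, 19.2]
tcp_rot: [-0.36, -2.031, 2.031]
ft_force: [-0.2, -0.5, 1.2]
width: 0.23
```

```bash
python3 -m pendant '[{"hand":0.3,"x":0,"y":0,"z":0,"spin":0},{"hand":0.4,"x":0,"y":0,"z":0,"spin":0},{"hand":0.6,"x":0,"y":0,"z":0,"spin":0},{"hand":0.6,"x":0,"y":0,"z":0,"spin":0},{"hand":0.6,"x":0,"y":0,"z":0,"spin":0}]'
python3 -m pendant '[{"hand":0.6,"x":0,"y":-1,"z":0,"spin":0},{"hand":0.6,"x":0,"y":-3,"z":0,"spin":0},{"hand":0.6,"x":0,"y":-6,"z":0,"spin":0},{"hand":0.6,"x":0,"y":-9,"z":0,"spin":0},{"hand":0.6,"x":0,"y":-9,"z":0,"spin":0}]'
python3 go.py 501 -280.8 60 -19.85
python3 - <<'E'
from h import *
ctr=np.array([501,-280.8]);u=np.array([np.cos(np.radians(-19.85)),np.sin(np.radians(-19.85))]);n=np.array([-u[1],u[0]])
c=read_camera("top");H=hsv(c);m=(H[:,:,0]<13)&(H[:,:,1]>120)&(H[:,:,2]>50);k=np.zeros_like(m);k[200:300,470:550]=1;m&=k
for q in comps(m,100):
    ys,xs=np.nonzero(q);W=cast(c,np.c_[xs,ys],53)[:,:2].astype(np.float32);r=cv2.minAreaRect(W);d=W-ctr
    print(np.round(r[0],1),np.round(r[1],1),round(r[2],2),"along",(d@u).min().round(1),(d@u).max().round(1),"lat",np.round((r[0]-ctr)@n,1))
cv2.imwrite("pics/t_m.png",cv2.resize(c["img"][180:330,420:580],None,fx=4,fy=4,interpolation=cv2.INTER_CUBIC)[:,:,::-1])
c=read_camera("scene");cv2.imwrite("pics/s_m.png",cv2.resize(c["img"][80:240,170:370],None,fx=3.7,fy=3.7,interpolation=cv2.INTER_CUBIC)[:,:,::-1])
E
```

```text
time_s: 18.5
ee_pos: [557.5, -302.1, 19.1]
tcp_rot: [-0.359, -2.031, 2.031]
ft_force: [1.3, -0.4, 0.0]
width: 0.596
time_s: 19.0
ee_pos: [560.5, -303.7, 114.3]
tcp_rot: [-0.368, -2.032, 2.036]
ft_force: [1.0, -0.4, 0.1]
width: 0.601
t 19.0 pos [ 560.5 -303.7  114.3] yaw 159.92 down [ 0.007 -0.004 -1.   ] w 0.601 F [ 1.  -0.4  0.1] j [ 0.53  0.64 -0.14  1.66  0.11  0.84 -1.59]
shift x,y,z cm [ 6.42  5.37 -0.11] spin -0.004 or other 3.138
[ 500.2 -281.1] [ 23.7 160.2] 70.18 along -80.7 79.5 lat -0.6
```

View pics/t_m.png

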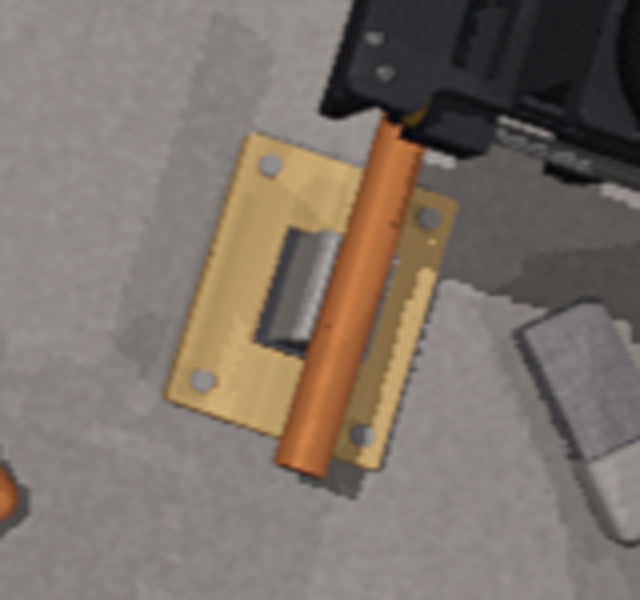

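View pics/s_m.png

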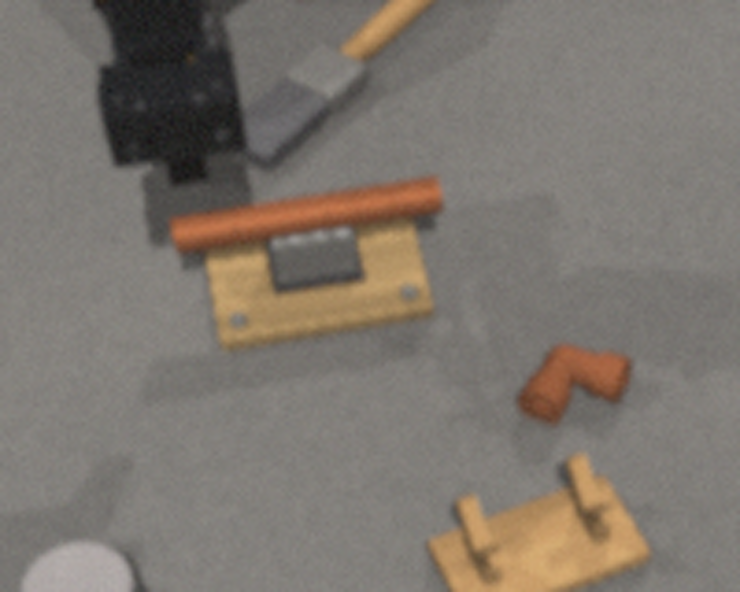

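The tube lies on both lips. Along the clip it spans -80.7 to +79.5 mm, and it is 0.6 mm off sideways. I'll shut the fingers and move over the middle.

```bash
python3 -m pendant '[{"hand":0,"x":3,"y":0,"z":0,"spin":0},{"hand":0,"x":6,"y":0,"z":-0.1,"spin":0},{"hand":0,"x":6.2,"y":0,"z":-0.1,"spin":0},{"hand":0,"x":6.2,"y":0,"z":-0.1,"spin":0},{"hand":0,"x":6.2,"y":0,"z":-0.1,"spin":0}]'
python3 -m pendant '[{"hand":0,"x":0,"y":0,"z":0,"spin":0},{"hand":0,"x":0,"y":0,"z":0,"spin":0},{"hand":0,"x":0,"y":0,"z":0,"spin":0}]'
python3 go.py 500.6 -281 60 -19.85
python3 - <<'E'
from h import *
s=get_state();c=read_camera("wrist");cv2.imwrite("pics/w_p.png",c["img"][:,:,::-1])
E
```

```text
time_s: 19.6
ee_pos: [500.5, -280.1, 108.9]
tcp_rot: [-0.36, -2.031, 2.031]
ft_force: [-0.0, -0.4, -0.0]
width: 0.17
time_s: 19.9
ee_pos: [500.0, -280.0, 109.0]
tcp_rot: [-0.359, -2.031, 2.031]
ft_force: [-1.0, 0.0, 0.1]
width: 0.002
t 19.9 pos [ 500. -280.  109.] yaw 159.94 down [ 0.  0. -1.] w 0.002 F [-1.   0.   0.1] j [ 0.54  0.56 -0.15  1.83  0.12  0.76 -1.59]
shift x,y,z cm [-0.09  4.9   0.07] spin -0.004 or other 3.138
```

View pics/w_p.png

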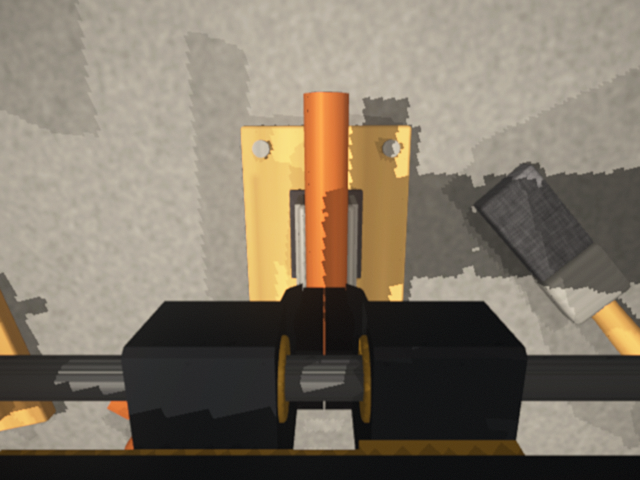

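Shut fingers at x=324 sit over the tube axis at x≈326, with the lips showing evenly on either side. I'll come down to about 10 mm above the tube.

```bash
python3 -m pendant '[{"hand":0,"x":0,"y":1.5,"z":0.07,"spin":0},{"hand":0,"x":0,"y":3.5,"z":0.07,"spin":0},{"hand":0,"x":0,"y":4.8,"z":0.07,"spin":0},{"hand":0,"x":0,"y":5.2,"z":0.07,"spin":0},{"hand":0,"x":0,"y":5.2,"z":0.07,"spin":0}]'
python3 -m pendant '[{"hand":0,"x":0,"y":0.3,"z":0,"spin":0},{"hand":0,"x":0,"y":0.5,"z":0,"spin":0}]'
python3 -m pendant '[{"hand":0,"x":0,"y":0.1,"z":0,"spin":0},{"hand":0,"x":0,"y":0.1,"z":0,"spin":0}]'
python3 go.py 500.6 -281 34.5 -19.85
```

```text
time_s: 20.45
ee_pos: [498.9, -280.3, 56.2]
tcp_rot: [-0.357, -2.031, 2.03]
ft_force: [-0.4, 0.7, 0.2]
width: 0.006
time_s: 20.65
ee_pos: [499.9, -280.9, 52.5]
tcp_rot: [-0.361, -2.031, 2.032]
ft_force: [0.6, -0.2, -0.1]
width: 0.002
time_s: 20.85
ee_pos: [499.4, -280.7, 51.3]
tcp_rot: [-0.359, -2.031, 2.031]
ft_force: [1.2, -0.1, 0.7]
width: 0.006
t 20.85 pos [ 499.4 -280.7   51.3] yaw 159.94 down [ 0. -0. -1.] w 0.006 F [ 1.2 -0.1  0.7] j [ 0.53  0.65 -0.13  1.85  0.14  0.65 -1.6 ]
shift x,y,z cm [-0.12  1.68 -0.01] spin -0.004 or other 3.138
```

```bash
python3 -m pendant '[{"hand":0,"x":-0.1,"y":0.1,"z":0,"spin":0},{"hand":0,"x":-0.1,"y":0.1,"z":0,"spin":0}]'
python3 -m pendant '[{"hand":0,"x":0,"y":0.1,"z":0,"spin":0},{"hand":0,"x":0,"y":0.1,"z":0,"spin":0}]'
python3 -m pendant '[{"hand":0,"x":0,"y":0.1,"z":0,"spin":0},{"hand":0,"x":0,"y":0.1,"z":0,"spin":0}]'
```

```text
time_s: 21.05
ee_pos: [500.3, -281.0, 50.3]
tcp_rot: [-0.359, -2.031, 2.031]
ft_force: [-0.7, 0.3, 2.7]
width: 0.005
time_s: 21.25
ee_pos: [500.6, -281.2, 49.7]
tcp_rot: [-0.36, -2.031, 2.031]
ft_force: [-1.5, 0.6, 6.0]
width: 0.008
time_s: 21.45
ee_pos: [500.8, -281.3, 49.0]
tcp_rot: [-0.36, -2.031, 2.032]
ft_force: [-1.5, 1.5, 9.2]
width: 0.001
```

```bash
for i in 1; do :; done; python3 -m pendant '[{"hand":0,"x":0,"y":0.1,"z":0,"spin":0},{"hand":0,"x":0,"y":0.1,"z":0,"spin":0}]'
python3 -m pendant '[{"hand":0,"x":0,"y":0.1,"z":0,"spin":0},{"hand":0,"x":0,"y":0.1,"z":0,"spin":0}]'
python3 -m pendant '[{"hand":0,"x":0,"y":0.1,"z":0,"spin":0},{"hand":0,"x":0,"y":0.1,"z":0,"spin":0}]'
```

```text
time_s: 21.65
ee_pos: [501.0, -281.4, 48.3]
tcp_rot: [-0.361, -2.031, 2.032]
ft_force: [-2.3, 0.4, 10.0]
width: 0.008
time_s: 21.85
ee_pos: [501.2, -281.4, 47.5]
tcp_rot: [-0.361, -2.031, 2.032]
ft_force: [-2.2, 1.6, 12.2]
width: 0.006
time_s: 22.05
ee_pos: [501.4, -281.5, 46.6]
tcp_rot: [-0.362, -2.031, 2.033]
ft_force: [-2.5, 1.6, 12.6]
width: 0.003
```

```bash
python3 -m pendant '[{"hand":0,"x":0,"y":0.1,"z":0,"spin":0},{"hand":0,"x":0,"y":0.1,"z":0,"spin":0}]'
python3 -m pendant '[{"hand":0,"x":0,"y":0.1,"z":0,"spin":0},{"hand":0,"x":0,"y":0.1,"z":0,"spin":0}]'
python3 -m pendant '[{"hand":0,"x":0,"y":0.1,"z":0,"spin":0},{"hand":0,"x":0,"y":0.1,"z":0,"spin":0}]'
python3 -m pendant '[{"hand":0,"x":0,"y":0.1,"z":0,"spin":0},{"hand":0,"x":0,"y":0.1,"z":0,"spin":0}]'
```

```text
time_s: 22.25
ee_pos: [501.6, -281.6, 45.6]
tcp_rot: [-0.362, -2.031, 2.033]
ft_force: [-2.5, 0.4, 11.6]
width: 0.002
time_s: 22.45
ee_pos: [501.7, -281.6, 44.5]
tcp_rot: [-0.363, -2.031, 2.033]
ft_force: [-1.0, 1.2, 11.0]
width: 0.007
time_s: 22.65
ee_pos: [501.7, -281.7, 43.4]
tcp_rot: [-0.363, -2.031, 2.033]
ft_force: [-0.8, 1.6, 8.7]
width: 0.006
time_s: 22.85
ee_pos: [501.8, -281.6, 42.1]
tcp_rot: [-0.363, -2.031, 2.033]
ft_force: [0.5, 0.9, 6.7]
width: 0.004
```

```bash
python3 -m pendant '[{"hand":0,"x":0,"y":0.1,"z":0,"spin":0},{"hand":0,"x":0,"y":0.2,"z":0,"spin":0},{"hand":0,"x":0,"y":0.2,"z":0,"spin":0}]'
python3 -m pendant '[{"hand":0,"x":0,"y":0.1,"z":0,"spin":0},{"hand":0,"x":0,"y":0.2,"z":0,"spin":0},{"hand":0,"x":0,"y":0.2,"z":0,"spin":0}]'
python3 -m pendant '[{"hand":0,"x":0,"y":0.1,"z":0,"spin":0},{"hand":0,"x":0,"y":0.1,"z":0,"spin":0}]'
python3 -m pendant '[{"hand":0,"x":0,"y":0.1,"z":0,"spin":0},{"hand":0,"x":0,"y":0.1,"z":0,"spin":0}]'
```

```text
time_s: 23.15
ee_pos: [500.4, -281.0, 39.0]
tcp_rot: [-0.359, -2.031, 2.031]
ft_force: [0.0, -0.3, -0.6]
width: 0.004
time_s: 23.45
ee_pos: [499.9, -280.8, 36.7]
tcp_rot: [-0.358, -2.031, 2.03]
ft_force: [0.2, 0.7, 0.2]
width: 0.009
time_s: 23.65
ee_pos: [500.2, -281.0, 36.3]
tcp_rot: [-0.359, -2.031, 2.031]
ft_force: [-1.6, 0.4, 3.1]
width: 0.004
time_s: 23.85
ee_pos: [500.2, -281.1, 36.1]
tcp_rot: [-0.359, -2.03, 2.031]
ft_force: [-3.8, 1.1, 12.3]
width: 0.001
```

It came firm at ee_z 36.1, about 14.5 mm below first contact, with 12 N. The pressing force along the way peaked near 12.6 N and dropped to 0 at the snap. I'll retreat and check.

```bash
python3 -m pendant '[{"hand":0,"x":0,"y":-0.5,"z":0,"spin":0},{"hand":0,"x":0,"y":-3,"z":0,"spin":0},{"hand":0,"x":0,"y":-7,"z":0,"spin":0},{"hand":0,"x":0,"y":-11,"z":0,"spin":0},{"hand":0,"x":4,"y":-14,"z":0,"spin":0}]'
python3 -m pendant '[{"hand":0,"x":4.5,"y":0,"z":0,"spin":0},{"hand":0,"x":5,"y":0,"z":0,"spin":0},{"hand":0,"x":5,"y":0,"z":0,"spin":0},{"hand":0,"x":5,"y":0,"z":0,"spin":0}]'
python3 - <<'E'
from h import *
s=get_state();print(s["time_s"],s["ee_pos"],s["ft_force"])
ctr=np.array([501,-280.8]);u=np.array([np.cos(np.radians(-19.85)),np.sin(np.radians(-19.85))]);n=np.array([-u[1],u[0]])
S={}
for nm,roi in(("top",(190,310,460,560)),("scene",(115,160,200,300)),("wrist",(0,285,260,420))):
    s=get_state();c=read_camera(nm);H=hsv(c);m=(H[:,:,0]<13)&(H[:,:,1]>120)&(H[:,:,2]>50);k=np.zeros_like(m);k[roi[0]:roi[1],roi[2]:roi[3]]=1;m&=k
    for q in comps(m,100):
        ys,xs=np.nonzero(q)
        for z in(38,53):
            W=cast(c,np.c_[xs,ys],z,s)[:,:2].astype(np.float32);r=cv2.minAreaRect(W);d=W-ctr
            print(nm,z,np.round(r[0],1),np.round(r[1],1),round(r[2],2),"along",(d@u).min().round(1),(d@u).max().round(1),"lat",np.round((r[0]-ctr)@n,1))
    cv2.imwrite(f"pics/{nm}_f.png",c["img"][:,:,::-1])
    if nm=="wrist": cv2.imwrite("pics/w_fz.png",cv2.resize(c["img"][0:300,180:500],None,fx=2,fy=2)[:,:,::-1])
c=read_camera("top");H=hsv(c);m=(H[:,:,0]<16)&(H[:,:,1]>130)&(H[:,:,2]>60)
for q in comps(m):
    r=axis(q);print(np.round(r[0],1),np.round(r[1],1))
E
```

```text
time_s: 24.35
ee_pos: [467.2, -268.3, 178.1]
tcp_rot: [-0.367, -2.033, 2.036]
ft_force: [0.1, 0.3, 0.4]
width: 0.005
time_s: 24.75
ee_pos: [416.9, -250.5, 175.3]
tcp_rot: [-0.361, -2.031, 2.032]
ft_force: [0.5, -0.0, -0.3]
width: 0.008
24.75 [ 416.92701246 -250.4597926   175.26359136] [ 0.52225877 -0.01568851 -0.32509325]
top 38 [ 530.  -293.5] [ 22.2 104.8] 71.34 along -20.9 84.0 lat -2.1
top 53 [ 528.7 -286.9] [ 21.8 102.7] 71.34 along -23.3 79.5 lat 3.6
top 38 [ 455.1 -257.4] [ 7.8 54.6] 72.17 along -78.4 -23.7 lat 6.5
top 53 [ 455.3 -251.5] [ 7.6 53.5] 72.17 along -79.7 -26.1 lat 12.0
scene 38 [ 501.2 -279.5] [ 28.2 158.5] 70.22 along -79.5 79.0 lat 1.3
scene 53 [ 506.8 -265.7] [ 27.8 155.8] 70.22 along -77.5 78.3 lat 16.2
wrist 38 [ 490.3 -269.7] [  7.2 132.2] 70.09 along -79.9 52.3 lat 6.8
wrist 53 [ 489.9 -269.9] [  6.8 125.5] 70.09 along -76.9 48.6 lat 6.5
wrist 38 [ 486.2 -281. ] [ 11.8 132.2] 70.3 along -80.0 52.2 lat -5.2
wrist 53 [ 486.  -280.6] [ 11.2 125.5] 70.3 along -77.0 48.5 lat -4.9
[329.3 125.9] [35.3 34.7]
[226.6 240.3] [90.2  8.5]
[509.9 236.5] [13.3 57.2]
[145.6 255.4] [91.7 14.9]
[408.  302.1] [27.7 30.6]
```

View pics/w_fz.png

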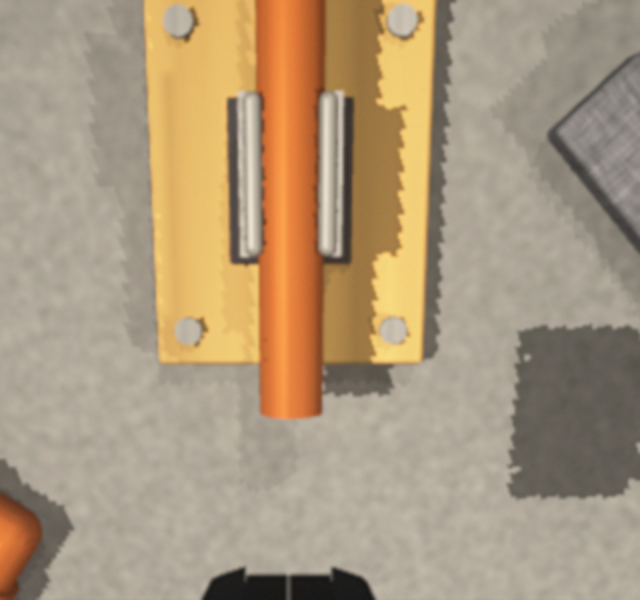

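View pics/top_f.png

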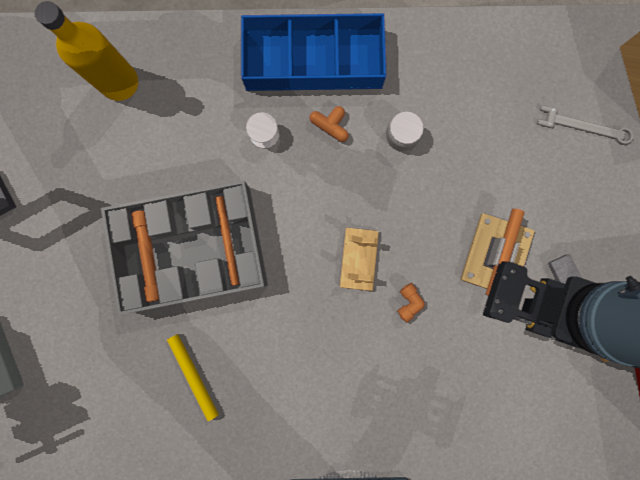

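The wrist crop shows the tube between both lips over their full length, at about x 258–322, evenly and parallel. The scene view gives lateral +1.3 mm at z=38, against +16 mm at z=53, so the tube is down at home height. Along the clip it spans -79.5 to +79.0 mm. The tubes left in the bin, the elbow and the tee have the same pixel positions as at the start. I'm handing in.

```bash
python3 -c "
from rig import *
print(close_job())"
```

```text
the job is handed in; nothing more can be done
None
```

The plain tube is snapped home in the clip and the job is handed in. It took about 25 s of the 61 s allowed, and no verdict was reported. I took the tube from the middle lane, laid it in both V rests, let go, and took it again 60 mm from its middle. I then laid it on the clip lips and pressed it down with shut fingers.

- **Pressing force:** the highest wrist reading was about 12.6 N, at the peak. The tube stopped firmly about 14.5 mm below first contact, at 12 N.
- **Position in the clip:** the scene camera puts the tube centre about 0.3 mm off lengthwise and 1.3 mm sideways, parallel to the clip. Both lips close evenly over it.
- **Other items:** the collared and thin tubes, the elbow and the tee have the same pixel positions as at the start. The spool and tin I only compared by eye, and they look unmoved. The hand is clear of everything.

**Checks that failed or disagreed:**
- The first grasp closed on nothing. By the wrist view the fingertips were about 40 mm higher than the tool description says; correcting for that, every later contact came within 2 mm of the expected height.
- Before I laid the tube on the lips, the scene camera read it 4.5 mm off sideways while the top camera read -0.2 mm. I went by the top camera, and the tube settled correctly.
- At the end the hand partly hid the tube in the top view, so I gave that view no weight.

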